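# Tighten the probe's compression nut: finger-tight plus a quarter turn

### The arm

A 7-joint arm with a two-finger parallel gripper is mounted at the origin on the work surface. World frame = base frame: x ahead of the robot, y to its left, z up, the work surface at z = 0. Lengths are in m, angles in rad, forces in N, time in s.
With the tool pointing down it reaches from about 0.4 to 0.85 m from the base axis. Payload 4.5 kg.
Tool frame: the origin (TCP) lies midway between the tips of the shut fingers; the grasp point (between the pads) lies 19 mm behind it; z points along the fingers, y is the direction in which the jaws open and shut (so a half turn about z gives the same grasp; the last joint's range is limited). The gripper opens to 88 mm and grips with 3 to 60 N. Pads are 18 mm wide; open, the fingers measure 123 mm over their backs; the gripper's body (75 mm by 187 mm) begins 45 mm behind the grasp point.
Start: joints at [-1.255, 0.689, -0.195, 1.565, 0.157, 0.902, -0.215], TCP at [0.174, 0.6, 0.239] pointing down, gripper open.
Joint ranges: [-3.01, 3.01], [-0.46, 2.08], [-1.47, 1.51], [0.13, 2.56], [-1, 4.14], [0.04, 2.09], [-2.66, 2.66]. Speed limits (rad/s): [2.57, 2.57, 3.14, 3.14, 3.14, 3.14, 3.14].

### API

Orientations are given as a unit quaternion [x, y, z, w].
In Python, from plant import r gives the robot as it stands. The module is installed in compiled form; this text tells all that it offers.
- The arm moves only by the tool carry_out, never from a script. Its argument "commands" is a list of rows, each a list of 6 numbers: the shift along the tool's x, y, z in m, then the turn, a rotation vector about the tool's x, y, z in degrees. In form: [[dx, dy, dz, wx, wy, wz], ...]. A call has 1 to 12 rows; each row is the pose to reach, as a shift and turn from the pose commanded when the call began, along the tool's axes at that moment; what a row does not reach only later rows make up. A row lasts 1/10 s, in which the tool goes at most 50 mm and 8.59 degrees, less where a joint would pass 70% of its speed; a pose out of reach is approached as far as the arm can. A call with a gripper value outside its range is refused whole. "fingers" is the closure in counts, from 0 (fully open) to 255 (shut), set as the call begins (left out, the last holds). The fingers move at their own pace and stop on an object; "grip_force" is the grip in N (left out, the last holds). Time passes only in rows, so rows that repeat a pose let the fingers close. It gives the time, the measured TCP pose, the force and the opening at its end, in the units of the state.
- r.get_state(): the state, without advancing time (a new reading comes with each control period).
- r.snapshot(name): name is "side" or "top" or "wrist"; returns a dict with "img" (384x512x3 uint8, blue, green, red), "intrinsics" (3x3 intrinsics, pixels), "k1" (the pictures are not rectified: a ray, as slopes to the right and down, at radius r is drawn at 1 + k1 r^2 times it, then the intrinsics apply), "extrinsics" (4x4, takes a point from camera to world coordinates); the wrist camera has in their place "tool_from_camera" (4x4, takes a point from camera to tool coordinates, whose origin is the TCP and whose axes are the flange's). Camera axes: x right, y down, z forward; pixel columns grow to the right and rows downward; lengths in m; the calibration is good to about 2 mm. A picture is of the moment at which its call begins: read the wrist's pose just before it. There is no depth.
- r.finish_job(): hands the job in, once; it reports no verdict.
Trained networks look in a picture, given as the dict that the camera call returned (one of the last four; its "shot" number tells which), for a name from the list of things; names that differ only in an ending like _2 or _b are one class to them, and where a whole thing is asked for, a point or a joint stands for the part that bears it (a point fixed in the world has none). Each returns a list of dicts, best first, with "p" (0 to 1); they miss things now and then, are a little off and sometimes report something else, mostly with a low value. They report only what shows in the picture. A call takes as long as a camera call. They do not tell look-alikes from the thing itself.
- r.spot_in(picture, label): "xyz" ([x, y, z] in m, in world coordinates, good to about 4 mm: the middle of the surface that is visible of it).
- r.spot_point(picture, label): "xyz" ([x, y, z] in m, in world coordinates, good to about 4 mm: a listed point, or the origin of a listed thing).
The state is a dict: "clock": time; "q": joint angles; "qd": joint speeds; "joint_torque": joint torques, N m; "tool_pos": TCP position; "eef_rot": TCP orientation; "contact_force": force on the tool from outside, world axes, zero at the start; "moment": the same for the moment, N m; "opening": opening from 0.0 (shut) to 1.0 (fully open).
Only numpy, scipy, OpenCV 4.12 (cv2) and the standard library are available. Lean on these libraries where they do the work, as an engineer would, in place of code of your own. Each camera call takes 0.05 s, during which the arm holds its last target.

### The job

The brass nut that clamps the sensor probe into the lid of the bolted-down aluminium box is still loose: turn it clockwise with the fingers until it is finger-tight and no further, then put the big open-ended wrench on it and tighten it one quarter turn more. Then lay the wrench flat on the bench; do not push on the probe, and leave the small wrench, the circuit board and the multimeter where they are.

Things in the scene. Friction and masses are not known exactly. Their poses are not given: they have to be found in the camera images.
- nut_centre (a point): The loose brass compression nut, 30 mm across its flats, 34.6 over corners, 17 mm high, on an upright thread on the box's lid; point: centre of its hexagon, on the screw axis, 81.5 mm above the bench. z is up; x points out through the middle of the flat with the pen stripe; flats face x and every 60 degrees from it.
- nut_stripe (a point): Middle of the black pen stripe on that flat, 15 mm out from the axis. Clockwise from above tightens. At the start the nut is 1 to 2.5 rad short of finger-tight, how much is not known. It runs at about 0.08 N m and then stops firmly, finger-tight; from there it takes 0.6 N m to turn on, rising to 1 N m after a quarter turn. The ferrule under it stays squeezed: backing off does not undo it.
- probe_top (a point): Top of the steel sensor probe that stands up through the nut: 8 mm rod, plug head 13 mm across; its top is 36 mm above the nut's hexagon top. Not to be pushed (under 5 N).
- enclosure: Cast aluminium box bolted to the bench, 100 x 160 x 55 mm high; origin: middle of its underside, under the nut's axis, x and y along its short and long sides; low bolted ears add 20 mm at each end. On its lid stands the fitting: a fixed 34 mm hex, top at 67 mm above the bench, bare thread (25 mm across) up to the nut's underside at 73 mm.
- wrench_grip (a point): The big single open-ended steel wrench, 243 mm long, lying flat on the bench; point: middle of its straight shank (20 mm wide, 10 mm thick), 5 mm above its underside. x runs along the shank towards the jaw, z up.
- wrench_jaw (a point): Centre of the big wrench's jaw, where the nut's centre sits in use: 110 mm along x from the grip point, 6 mm above the underside. The jaw opens towards x, is 31.4 mm wide, its throat 18 mm behind this point, its prongs reach 16 mm ahead; the head is 54 mm wide, 12 mm thick.
- small_wrench: A like but smaller wrench, 140 mm long with a 15.4 mm jaw, shank 12 mm wide and 7 mm thick; not for this nut. Origin under the middle of its shank, x towards its jaw.
- board: Green circuit board, 85 x 60 mm, on four short feet, 19 mm high in all; origin under its middle.
- multimeter: Hand multimeter lying on its back, 150 (x) x 75 x 44 mm; origin under its middle.
Mind the look-alikes: they are no part of the job. What is shaped like the part that bears wrench_grip but green is not meant.

How it is judged:
By the outcome, as a careful person would: the job done as asked, in the order asked, and still so for the second after the job is handed in, with the robot touching nothing.
It also fails if it takes over 72 s, if anything falls off the work surface, if the arm or the gripper's body presses on something with over 40 N, if the wrist force passes 120 N, or if a joint passes its speed limit or range.

## Working session

There is one attempt and no reset: what is moved stays moved. The work goes in short steps, Python scripts to look and compute and a tool call to move; the robot and the scene stay as the last step left them, time stands still between calls to the robot, and variables do not carry over. Pictures are saved under pics/ and viewed, and the job is handed in when it is done.

Besides the shell and the picture viewer there is one more tool, called after ">>>" by a JSON object that holds its "op" and its "data", one argument or row to a line. carry_out: Moves the arm, as the interface text tells. Its arguments: {"type":"object","properties":{"commands":{"type":"array","items":{"type":"array","items":{"type":"number"}}},"fingers":{"type":"number"},"grip_force":{"type":"number"}},"required":["commands"]}

```bash
mkdir -p pics; ls; cat > h.py <<'E'
import numpy as np, cv2
from plant import r
from scipy.spatial.transform import Rotation as R
def save(s,n): cv2.imwrite(f'pics/{n}.png',s['img'])
E
python3 - <<'E'
from h import *
st=r.get_state()
for k,v in st.items(): print(k,np.round(v,3))
for c in ['side','top','wrist']:
    s=r.snapshot(c); save(s,c+'0')
    if c!='wrist': print(c,np.round(s['extrinsics'],3).tolist())
    else: print(np.round(s['tool_from_camera'],3).tolist())
    print(np.round(s['intrinsics'],1).tolist(),s['k1'])
    for l in ['nut_centre','nut_stripe','probe_top','enclosure','wrench_grip','wrench_jaw','small_wrench','board','multimeter']:
        print(l,[(np.round(d['xyz'],3).tolist(),round(d['p'],2)) for d in r.spot_point(s,l)][:3])
E
```

```text
pics
clock 0.0
q [-1.255  0.69  -0.195  1.566  0.157  0.903 -0.215]
qd [ 0.     0.     0.    -0.001 -0.    -0.001 -0.   ]
joint_torque [-0.0000e+00 -5.2757e+01 -1.2670e+00 -1.5343e+01 -5.3000e-02  7.0000e-03
  0.0000e+00]
tool_pos [0.174 0.6   0.238]
eef_rot [ 0.14   0.99  -0.001 -0.   ]
contact_force [-0.264  0.166 -0.768]
moment [-0.     0.004 -0.106]
opening 1.002
side [[0.777, -0.376, 0.505, -0.105], [-0.629, -0.458, 0.628, -0.766], [-0.005, -0.806, -0.592, 0.884], [0.0, 0.0, 0.0, 1.0]]
[[430.1, 0.0, 251.5], [0.0, 430.1, 194.0], [0.0, 0.0, 1.0]] -0.10272161701428288
nut_centre [([0.57, 0.051, 0.083], 0.5)]
nut_stripe [([0.573, 0.07, 0.083], 0.39), ([0.483, -0.343, -0.0], 0.25)]
probe_top [([0.574, 0.048, 0.13], 0.55)]
enclosure [([0.577, 0.286, 0.003], 0.39)]
wrench_grip [([0.392, 0.523, 0.005], 0.84), ([0.355, 0.113, 0.002], 0.82), ([0.468, 0.309, 0.001], 0.78)]
wrench_jaw [([0.463, 0.111, 0.006], 0.93), ([0.294, 0.47, 0.005], 0.87), ([0.576, 0.287, 0.001], 0.82)]
small_wrench [([0.479, -0.34, 0.0], 0.81)]
board [([0.748, -0.172, 0.002], 0.77)]
multimeter [([0.772, 0.129, 0.002]
[... 449 characters left out ...]
h_grip [([0.463, 0.31, 0.005], 0.95), ([0.355, 0.112, 0.003], 0.73), ([0.39, 0.52, 0.01], 0.57)]
wrench_jaw [([0.293, 0.469, 0.009], 0.88), ([0.573, 0.285, 0.006], 0.7), ([0.462, 0.112, 0.002], 0.64)]
small_wrench [([0.489, -0.342, -0.001], 0.73), ([0.573, 0.06, 0.078], 0.38)]
board [([0.751, -0.168, 0.0], 0.78)]
multimeter []
[[-0.0, -0.954, -0.299, 0.079], [1.0, -0.0, 0.0, -0.001], [-0.0, -0.299, 0.954, -0.145], [0.0, 0.0, 0.0, 1.0]]
[[299.9, 0.0, 259.7], [0.0, 299.9, 191.8], [0.0, 0.0, 1.0]] -0.07931120981663535
nut_centre []
nut_stripe []
probe_top []
enclosure []
wrench_grip [([0.467, 0.302, 0.002], 0.95)]
wrench_jaw [([0.296, 0.469, 0.005], 0.73)]
small_wrench []
board []
multimeter []
```

View pics/side0.png

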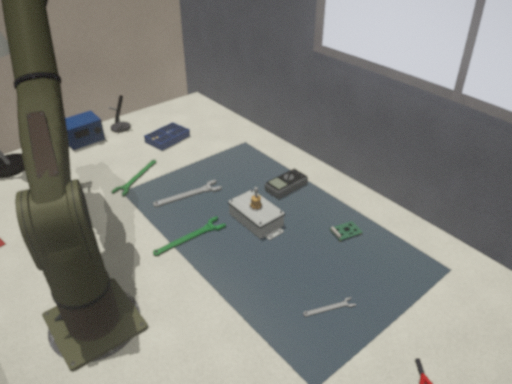

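View pics/top0.png

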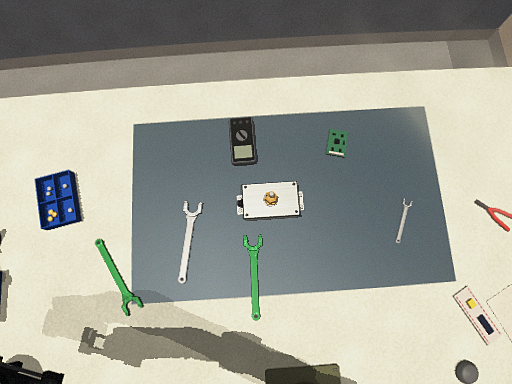

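View pics/wrist0.png

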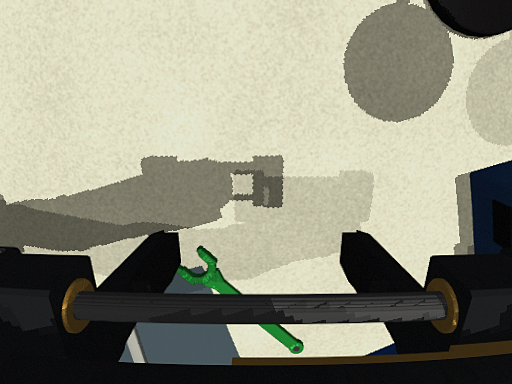

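Both overview pictures show the grey big wrench, with its jaw at top-image (193,208) and its tail at (182,280). They also show the box with the nut at (271,198), and the green wrenches, which are look-alikes. Next I move over the box for a closer look.

```bash
cat >> h.py <<'E'
def pose(st=None):
    st=st or r.get_state(); return np.array(st['tool_pos']),R.from_quat(st['eef_rot'])
def yawy(Rt):  # world angle of tool y, deg
    y=Rt.apply([0,1,0]); return np.degrees(np.arctan2(y[1],y[0]))
def Rdown(yy): # tool pointing down with tool-y at world angle yy (deg)
    a=np.radians(yy); y=np.array([np.cos(a),np.sin(a),0]); z=np.array([0,0,-1.]); x=np.cross(y,z)
    return R.from_matrix(np.c_[x,y,z])
def cmd(p1,yy,p0=None,R0=None):
    if p0 is None: p0,R0=pose()
    d=R0.inv().apply(np.array(p1)-p0); w=(R0.inv()*Rdown(yy)).as_rotvec(degrees=True)
    return np.round(np.r_[d*1000,w],2)   # mm, deg
def brief():
    st=r.get_state(); p,Rt=pose(st)
    print('t',round(st['clock'],2),'p',np.round(p*1000,1),'yy',round(yawy(Rt),2),'tilt',np.round(Rt.apply([0,0,1])[:2],4),'q',np.round(st['q'],2),'F',np.round(st['contact_force'],2),'M',np.round(st['moment'],3),'op',round(st['opening'],3))
def wcam(s,p,Rt):
    T=np.eye(4);T[:3,:3]=Rt.as_matrix();T[:3,3]=p
    return T@np.array(s['tool_from_camera'])
def pix2plane(s,T,uv,z):
    K=np.array(s['intrinsics']);k=s['k1']
    x=(np.array(uv,float)-[K[0,2],K[1,2]])/[K[0,0],K[1,1]]
    rd=np.linalg.norm(x);ru=rd
    for _ in range(30): ru=rd/(1+k*ru*ru)
    x=x*(ru/rd if rd>0 else 1)
    d=T[:3,:3]@np.r_[x,1];o=T[:3,3]
    return o+d*(z-o[2])/d[2]
def proj(s,T,X):
    K=np.array(s['intrinsics']);k=s['k1'];c=np.linalg.inv(T)@np.r_[X,1]
    x=c[:2]/c[2];x=x*(1+k*(x@x));return x*[K[0,0],K[1,1]]+[K[0,2],K[1,2]]
E
python3 - <<'E'
from h import *
brief(); print(cmd([0.574,0.055,0.22],yawy(pose()[1])))
E
```

```text
t 1.5 p [173.8 600.4 238.7] yy 73.86 tilt [0.     0.0001] q [-1.26  0.69 -0.19  1.57  0.16  0.9  -0.22] F [0.54 0.32 0.53] M [ 0.034 -0.011  0.015] op 0.997
[-536.09 -412.59   18.68    0.     -0.      0.  ]
```

>>> {"op": "carry_out", "data": {
  "commands": [
    [-0.536, -0.413, 0.019, 0, 0, 0],
    [-0.536, -0.413, 0.019, 0, 0, 0],
    [-0.536, -0.413, 0.019, 0, 0, 0],
    [-0.536, -0.413, 0.019, 0, 0, 0],
    [-0.536, -0.413, 0.019, 0, 0, 0],
    [-0.536, -0.413, 0.019, 0, 0, 0],
    [-0.536, -0.413, 0.019, 0, 0, 0],
    [-0.536, -0.413, 0.019, 0, 0, 0],
    [-0.536, -0.413, 0.019, 0, 0, 0],
    [-0.536, -0.413, 0.019, 0, 0, 0],
    [-0.536, -0.413, 0.019, 0, 0, 0],
    [-0.536, -0.413, 0.019, 0, 0, 0]
  ],
  "fingers": 0,
  "grip_force": 15
}}

```text
clock: 2.7
tool_pos: [0.5295, 0.1148, 0.2221]
eef_rot: [0.14, 0.99, 0.0, 0.0]
contact_force: [1.0, 0.4, -0.1]
opening: 1.002
```

```bash
python3 - <<'E'
from h import *
brief(); print(cmd([0.574,0.055,0.22],yawy(pose()[1])))
E
```

```text
t 2.7 p [529.5 114.8 222.1] yy 73.85 tilt [0.0007 0.0004] q [-0.13  0.61 -0.27  1.83  0.23  0.73  0.76] F [ 1.04  0.42 -0.11] M [ 0.073 -0.017 -0.043] op 1.002
[-5.935e+01 -4.512e+01  2.060e+00  3.000e-02  3.000e-02 -0.000e+00]
```

>>> {"op": "carry_out", "data": {
  "commands": [
    [-0.059, -0.045, 0.002, 0, 0, 0],
    [-0.059, -0.045, 0.002, 0, 0, 0],
    [-0.059, -0.045, 0.002, 0, 0, 0]
  ]
}}

```text
clock: 3.0
tool_pos: [0.5747, 0.0517, 0.2195]
eef_rot: [0.144, 0.99, -0.001, 0.001]
contact_force: [-0.6, -0.5, -0.1]
opening: 0.997
```

```bash
python3 - <<'E'
from h import *
brief()
p,Rt=pose(); s=r.snapshot('wrist'); save(s,'w1')
np.save('w1.npy',wcam(s,p,Rt))
for l in ['nut_centre','nut_stripe','probe_top','enclosure']:
    for f in (r.spot_point,):
        print(l,[(np.round(d['xyz'],4).tolist(),round(d['p'],2)) for d in f(s,l)][:3])
im=s['img'][60:320,130:390]; cv2.imwrite('pics/w1z.png',cv2.resize(im,None,fx=2.3,fy=2.3,interpolation=cv2.INTER_CUBIC))
E
```

```text
t 3.0 p [574.7  51.7 219.5] yy 73.38 tilt [ 0.0015 -0.0025] q [-0.01  0.65 -0.27  1.73  0.24  0.78  0.88] F [-0.55 -0.46 -0.09] M [-0.017  0.024  0.041] op 0.997
nut_centre [([0.5709, 0.0538, 0.0793], 0.97)]
nut_stripe [([0.5742, 0.071, 0.08], 0.63)]
probe_top [([0.5714, 0.0549, 0.1278], 0.74)]
enclosure [([0.5766, 0.049, 0.0058], 0.62)]
```

View pics/w1z.png

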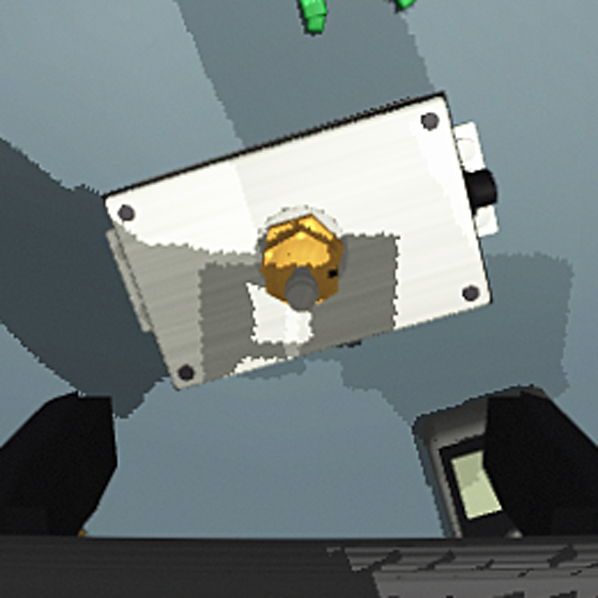

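```bash
python3 - <<'E'
from h import *
p,Rt=pose(); s=r.snapshot('wrist'); brief()
T=wcam(s,p,Rt)
np.savez('w2.npz',img=s['img'],T=T,K=s['intrinsics'],k1=s['k1'])
C=[];
for u,v in [(104,195),(443,92),(492,303),(178,390)]:
    C.append(pix2plane(s,T,(130+u/2.3,60+v/2.3),0.055))
C=np.array(C);print(np.round(C,4),C.mean(0))
for l in ['nut_centre','nut_stripe','probe_top']:
    print(l,[(np.round(d['xyz'],4).tolist(),round(d['p'],2)) for d in r.spot_point(s,l)][:3])
u0,v0,w,h=225,140,80,65;f=9
im=cv2.resize(s['img'][v0:v0+h,u0:u0+w],None,fx=f,fy=f,interpolation=cv2.INTER_CUBIC)
cv2.imwrite('pics/w2z.png',im)
E
```

```text
t 3.3 p [571.7  59.  220.1] yy 74.04 tilt [-0.0003  0.0009] q [-0.02  0.65 -0.28  1.74  0.24  0.78  0.88] F [-0.66 -0.02  0.3 ] M [ 0.012 -0.007 -0.017] op 0.997
[[ 0.5157 -0.0169  0.055 ]
 [ 0.5141  0.1405  0.055 ]
 [ 0.6145  0.1419  0.055 ]
 [ 0.616  -0.0157  0.055 ]] [0.5651008  0.06246008 0.055     ]
nut_centre [([0.5743, 0.0553, 0.0807], 0.87)]
nut_stripe [([0.5746, 0.0702, 0.0795], 0.59)]
probe_top [([0.5712, 0.0563, 0.1269], 0.62)]
```

View pics/w2z.png

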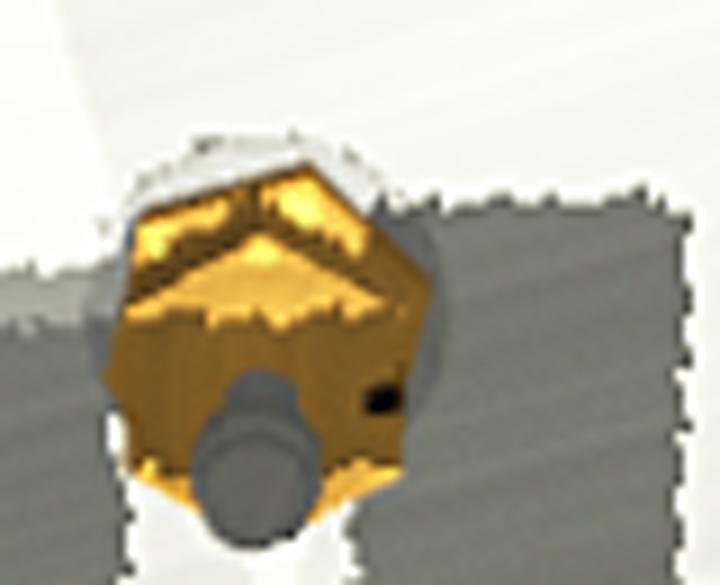

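```bash
python3 - <<'E'
from h import *
d=np.load('w2.npz');s=dict(img=d['img'],intrinsics=d['K'],k1=float(d['k1']));T=d['T']
u0,v0,w,h=225,140,80,65;f=9
tiles=[]
for cx,cy in [(0.574,0.0555)]:
  for yaw in (70,78,86,94):
    im=cv2.resize(s['img'][v0:v0+h,u0:u0+w],None,fx=5,fy=5,interpolation=cv2.INTER_CUBIC)
    for z,col in ((0.090,(255,0,0)),(0.073,(0,0,255))):
        P=[]
        for k in range(6):
            a=np.radians(yaw+30+60*k);X=[cx+.0173*np.cos(a),cy+.0173*np.sin(a),z]
            P.append((proj(s,T,X)-[u0,v0]+.5)*5)
        cv2.polylines(im,[np.int32(np.round(P))],True,col,1)
    a=np.radians(yaw);q=(proj(s,T,[cx+.015*np.cos(a),cy+.015*np.sin(a),.0815])-[u0,v0]+.5)*5
    cv2.circle(im,tuple(np.int32(q)),4,(0,255,0),1)
    q=(proj(s,T,[cx,cy,.126])-[u0,v0]+.5)*5; cv2.circle(im,tuple(np.int32(q)),4,(255,255,0),1)
    cv2.putText(im,str(yaw),(300,20),0,.6,(0,0,0),1)
    tiles.append(im)
cv2.imwrite('pics/fit1.png',np.vstack([np.hstack(tiles[:2]),np.hstack(tiles[2:])])[:600])
E
```

```text
(no output)
```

View pics/fit1.png

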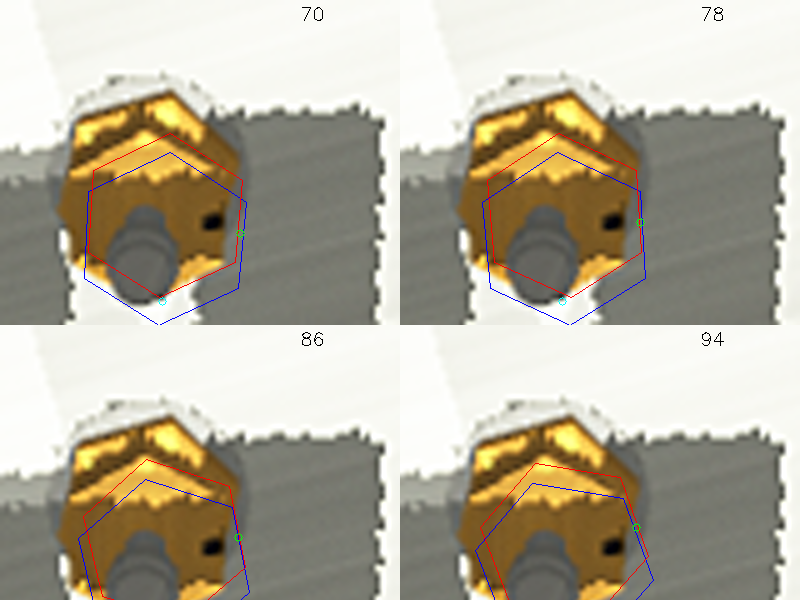

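>>> {"op": "carry_out", "data": {
  "commands": [
    [0, 0, 0, 0, 0, 0],
    [0, 0, 0, 0, 0, 0]
  ]
}}

```text
clock: 3.65
tool_pos: [0.5724, 0.0572, 0.2199]
eef_rot: [0.14, 0.99, 0.0, 0.0]
contact_force: [-0.2, 0.2, 0.2]
opening: 1.0
```

```bash
cat >> h.py <<'E'
def fit(s,T,c0=(0.574,0.0555)):
    pass
E
python3 - <<'E'
from h import *
brief()
p,Rt=pose(); s=r.snapshot('wrist'); brief()
T=wcam(s,p,Rt)
np.savez('w3.npz',img=s['img'],T=T,K=s['intrinsics'],k1=s['k1'])
for l in ['nut_centre','nut_stripe','probe_top']:
    print(l,[(np.round(d['xyz'],4).tolist(),round(d['p'],2)) for d in r.spot_point(s,l)][:3])
for c in [(0.574,0.0555,.126),(0.574,0.0555,.09)]: print(proj(s,T,c))
save(s,'w3')
E
```

```text
t 3.65 p [572.4  57.2 219.9] yy 73.88 tilt [0. 0.] q [-0.02  0.65 -0.28  1.74  0.24  0.78  0.88] F [-0.18  0.17  0.2 ] M [-0.03   0.01   0.016] op 1.0
t 3.7 p [572.5  57.1 219.9] yy 73.87 tilt [0.0001 0.0001] q [-0.02  0.65 -0.28  1.74  0.24  0.78  0.88] F [-0.1  -0.86  0.2 ] M [ 0.035 -0.009  0.005] op 0.998
nut_centre [([0.5712, 0.0555, 0.0772], 0.61)]
nut_stripe [([0.5732, 0.0689, 0.0814], 0.72)]
probe_top [([0.5689, 0.0556, 0.1264], 0.75), ([0.5765, 0.0494, 0.0042], 0.71)]
[259.10594898 198.20034127]
[259.16268463 186.15946473]
```

View pics/w3.png

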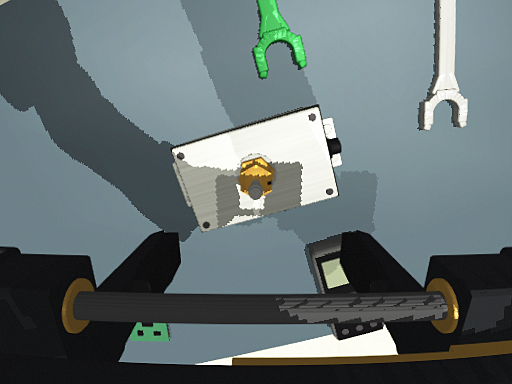

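```bash
cat >> h.py <<'E'
def load(n):
    d=np.load(n); return dict(img=d['img'],intrinsics=d['K'],k1=float(d['k1'])),d['T']
E
python3 - <<'E'
from h import *
from scipy.optimize import minimize
s,T=load('w3.npz')
print('probe',np.round(pix2plane(s,T,(254,189),.126),4))
C=np.array([pix2plane(s,T,c,.055) for c in [(172,149),(318,105),(340,195),(203,231)]]);print(np.round(C,4),C.mean(0))
hsv=cv2.cvtColor(s['img'],cv2.COLOR_BGR2HSV)
m=((hsv[...,0]>8)&(hsv[...,0]<32)&(hsv[...,1]>120)).astype(np.uint8)
m[:140]=0;m[215:]=0;m[:,:225]=0;m[:,290:]=0
yx=np.argwhere(m);print(len(yx),yx.min(0),yx.max(0))
hull=cv2.convexHull(yx[:,::-1].astype(np.int32))
F=8;u0,v0=225,140
M=np.zeros((75*F,65*F),np.uint8)
cv2.fillPoly(M,[np.int32((hull[:,0]-[u0,v0]+.5)*F)],1)
def sil(c,full=False):
    P=[]
    for z in (.0895,.073):
        for k in range(6):
            a=np.radians(c[2]+30+60*k);P.append((proj(s,T,[c[0]+.0173*np.cos(a),c[1]+.0173*np.sin(a),z])-[u0,v0]+.5)*F)
    H=cv2.convexHull(np.float32(P)); B=np.zeros_like(M); cv2.fillPoly(B,[np.int32(H)],1); return B,H
def cost(c): 
    B,_=sil([c[0]/1000,c[1]/1000,c[2]]); return 1-(B&M).sum()/(B|M).sum()
res=[]
for yaw in range(40,100,6):
    o=minimize(cost,[565,57,yaw],method='Nelder-Mead',options=dict(initial_simplex=[[565,57,yaw],[569,57,yaw],[565,61,yaw],[565,57,yaw+6]]));res.append((o.fun,*o.x))
res.sort();
for q in res[:6]: print(np.round(q,3))
c=res[0][1:];c=[c[0]/1e3,c[1]/1e3,c[2]]
im=cv2.resize(s['img'][v0:v0+75,u0:u0+65],None,fx=F,fy=F,interpolation=cv2.INTER_CUBIC)
cv2.polylines(im,[np.int32(sil(c)[1])],True,(0,0,255),1)
cv2.polylines(im,[np.int32((hull[:,0]-[u0,v0]+.5)*F)],True,(255,0,0),1)
for k in range(6):
    a=np.radians(c[2]+60*k);q=(proj(s,T,[c[0]+.015*np.cos(a),c[1]+.015*np.sin(a),.0815])-[u0,v0]+.5)*F
    cv2.circle(im,tuple(np.int32(q)),4,(0,255,0),1)
cv2.imwrite('pics/fit2.png',im)
E
```

```text
probe [0.565  0.0537 0.126 ]
[[ 0.5196 -0.0237  0.055 ]
 [ 0.5188  0.1329  0.055 ]
 [ 0.6181  0.1347  0.055 ]
 [ 0.617  -0.0234  0.055 ]] [0.56835169 0.05514022 0.055     ]
877 [157 238] [195 273]
[1.16000e-01 5.65553e+02 5.47690e+01 6.25260e+01]
[1.18000e-01 5.65513e+02 5.43840e+01 5.80390e+01]
[1.18000e-01 5.65848e+02 5.43920e+01 6.51790e+01]
[1.19000e-01 5.65704e+02 5.48450e+01 6.29550e+01]
[1.21000e-01 5.65942e+02 5.42280e+01 5.26920e+01]
[1.23000e-01 5.66263e+02 5.47050e+01 7.11130e+01]
```

View pics/fit2.png

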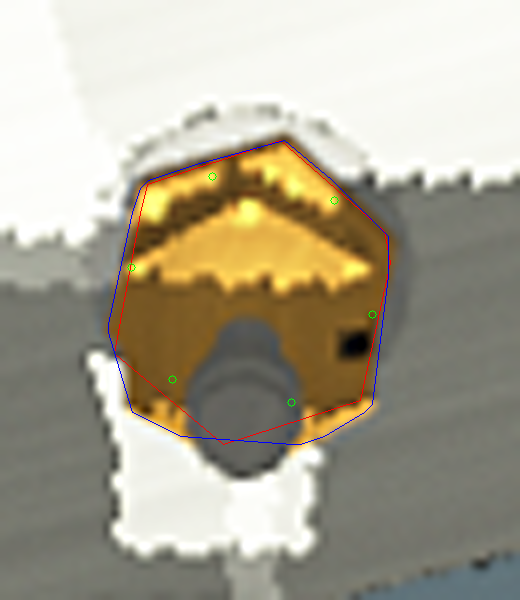

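```bash
python3 - <<'E'
from h import *
for c in ('top','side'):
    s=r.snapshot(c); im=cv2.imread(f'pics/{c}0.png'); np.savez(c+'0.npz',img=im,T=s['extrinsics'],K=s['intrinsics'],k1=s['k1'])
    b=[(225,150,100,85),(215,170,90,75)][c=='side']
    x,y,w,h=b; z=cv2.resize(im[y:y+h,x:x+w],None,fx=8,fy=8,interpolation=cv2.INTER_CUBIC)[:600]; cv2.imwrite(f'pics/{c}0z.png',z)
E
```

```text
(no output)
```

View pics/top0z.png

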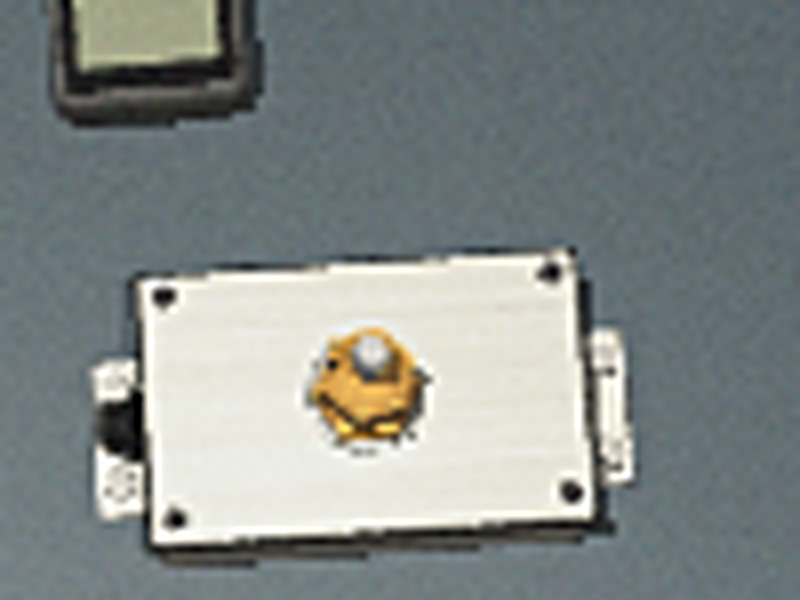

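View pics/side0z.png

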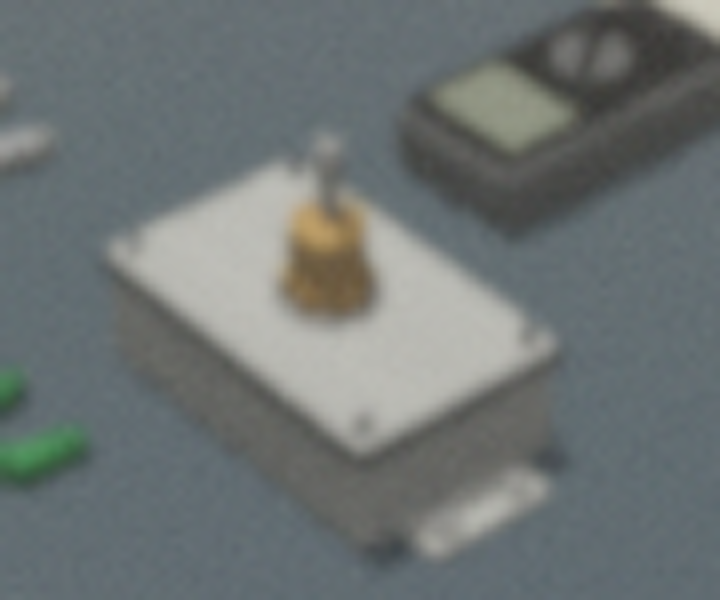

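```bash
python3 - <<'E'
from h import *
s,T=load('top0.npz')
g=lambda a,z:np.round(pix2plane(s,T,(225+a[0]/8-.5,150+a[1]/8-.5),z),4)
C=np.array([g(c,.055) for c in [(137,283),(572,255),(593,520),(152,545)]]);print(C,C.mean(0))
print('probe',g((372,352),.126),'stripe',g((333,364),.0815),g((333,364),.088))
s,T=load('side0.npz')
g=lambda a,z:np.round(pix2plane(s,T,(215+a[0]/8-.5,170+a[1]/8-.5),z),4)
C=np.array([g(c,.055) for c in [(108,247),(283,162),(560,342),(368,460)]]);print(C,C.mean(0))
print('probe',g((327,142),.126))
s,T=load('w3.npz')
g=lambda a,z:np.round(pix2plane(s,T,(225+a[0]/8-.5,140+a[1]/8-.5),z),4)
print('wrist stripe',g((355,344),.0815),g((355,344),.089))
E
```

```text
[[ 0.6177  0.133   0.055 ]
 [ 0.6176 -0.026   0.055 ]
 [ 0.5195 -0.0248  0.055 ]
 [ 0.521   0.133   0.055 ]] [0.56895 0.0538  0.055  ]
probe [0.5699 0.0528 0.126 ] stripe [0.5767 0.0648 0.0815] [0.5753 0.065  0.088 ]
[[ 0.5218  0.1343  0.055 ]
 [ 0.6122  0.1352  0.055 ]
 [ 0.6203 -0.0247  0.055 ]
 [ 0.5186 -0.0311  0.055 ]] [0.568225 0.053425 0.055   ]
probe [0.5719 0.0576 0.126 ]
wrist stripe [0.5754 0.065  0.0815] [0.5734 0.0653 0.089 ]
```

The nut centre comes out at about (0.5685, 0.054), and the stripe sits near world yaw 57°. I turn the jaws to 58° and descend around the nut.

```bash
python3 - <<'E'
from h import *
print(cmd([0.5685,0.054,0.15],58),cmd([0.5685,0.054,0.075],58))
E
```

```text
[ 3.03 -3.98 69.85  0.   -0.   15.85] [  3.03  -3.99 144.85   0.    -0.    15.85]
```

>>> {"op": "carry_out", "data": {
  "commands": [
    [0.003, -0.004, 0.05, 0, 0, 8],
    [0.003, -0.004, 0.08, 0, 0, 15.85],
    [0.003, -0.004, 0.11, 0, 0, 15.85],
    [0.003, -0.004, 0.135, 0, 0, 15.85],
    [0.003, -0.004, 0.145, 0, 0, 15.85],
    [0.003, -0.004, 0.145, 0, 0, 15.85],
    [0.003, -0.004, 0.145, 0, 0, 15.85]
  ]
}}

```text
clock: 4.65
tool_pos: [0.5692, 0.0542, 0.0757]
eef_rot: [0.276, 0.961, 0.0, 0.001]
contact_force: [0.3, -0.3, 0.6]
opening: 1.002
```

```bash
python3 - <<'E'
from h import *
brief()
p,Rt=pose(); s=r.snapshot('wrist'); save(s,'w4'); 
s=r.snapshot('side'); 
cv2.imwrite('pics/s4z.png',cv2.resize(s['img'][120:270,180:330],None,fx=4,fy=4,interpolation=cv2.INTER_CUBIC))
s=r.snapshot('top'); 
cv2.imwrite('pics/t4z.png',cv2.resize(s['img'][120:270,180:330],None,fx=4,fy=4,interpolation=cv2.INTER_CUBIC))
brief()
E
```

```text
t 4.65 p [569.2  54.2  75.7] yy 58.0 tilt [0.0014 0.0004] q [-0.1   0.86 -0.13  1.85  0.24  0.45  0.61] F [ 0.3  -0.25  0.61] M [0.038 0.035 0.017] op 1.002
t 4.8 p [569.5  54.1  76.2] yy 57.99 tilt [0.0026 0.0006] q [-0.1   0.86 -0.13  1.85  0.24  0.45  0.61] F [-0.14 -0.26 -0.33] M [-0.018 -0.032 -0.022] op 1.004
```

View pics/w4.png

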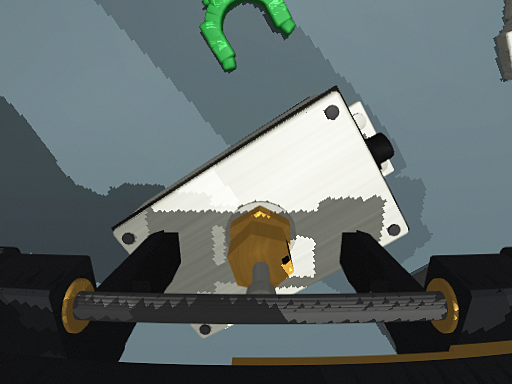

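View pics/s4z.png

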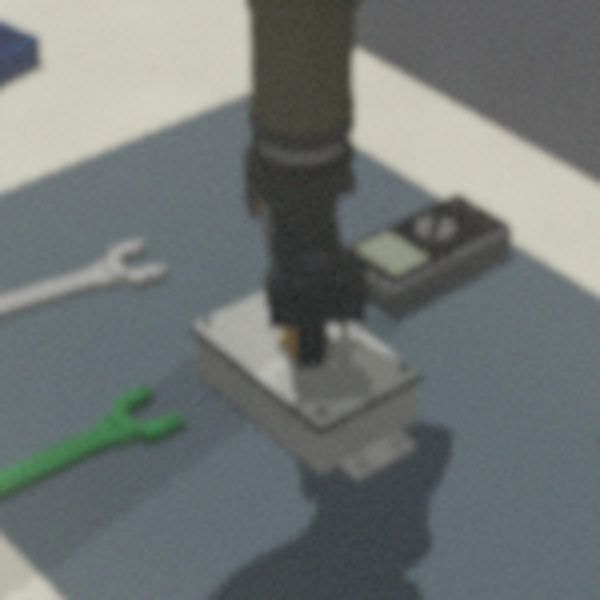

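```bash
python3 - <<'E'
from h import *
s,_=load('w3.npz'); Tc=np.array(r.snapshot('wrist')['tool_from_camera'])
im=cv2.imread('pics/w4.png')
brief()
F=5;u0,v0=190,190
im=cv2.resize(im[v0:v0+115,u0:u0+140],None,fx=F,fy=F,interpolation=cv2.INTER_CUBIC)
for dx,col in ((0,(0,0,255)),(.003,(255,0,0))):
  for z in (.090-.076,.073-.076):
    P=[(proj(s,Tc,[dx+.0173*np.cos(a),.0173*np.sin(a),-z])-[u0,v0]+.5)*F for a in np.radians(np.arange(0,360,60))]
    cv2.polylines(im,[np.int32(P)],True,col,1)
cv2.imwrite('pics/w4z.png',im)
E
```

```text
t 4.85 p [569.4  54.1  76.1] yy 58.0 tilt [0.0022 0.0005] q [-0.1   0.86 -0.13  1.85  0.24  0.45  0.61] F [-0.67 -0.4   0.8 ] M [-0.009  0.036  0.041] op 1.001
```

View pics/w4z.png

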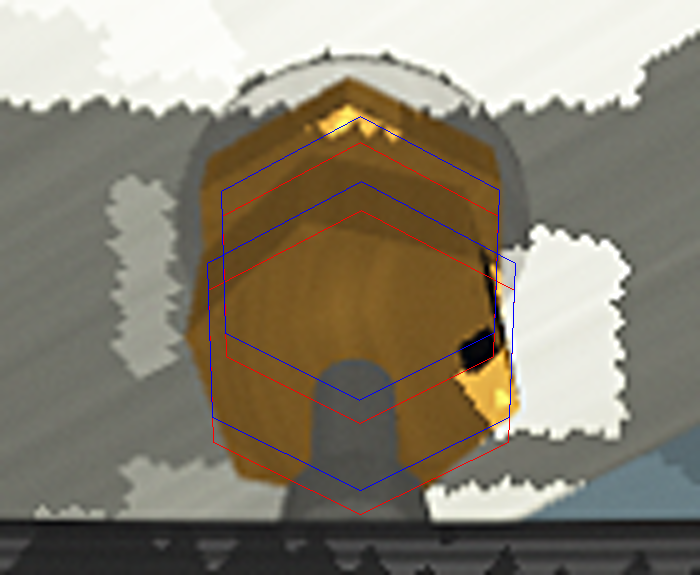

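```bash
python3 - <<'E'
import cv2,numpy as np
im=cv2.imread('pics/w4.png')[200:300,215:315]
im=cv2.resize(im,None,fx=6,fy=6,interpolation=cv2.INTER_LANCZOS4).astype(float)
im=np.clip((im/255)**.6*255*1.3,0,255)
o=im.copy()
m=cv2.imread('pics/t4z.png');cv2.imwrite('pics/w4e.png',o)
E
```

```text
[ WARN:0@0.117] global loadsave.cpp:1063 imwrite_ Unsupported depth image for selected encoder is fallbacked to CV_8U.
```

View pics/w4e.png

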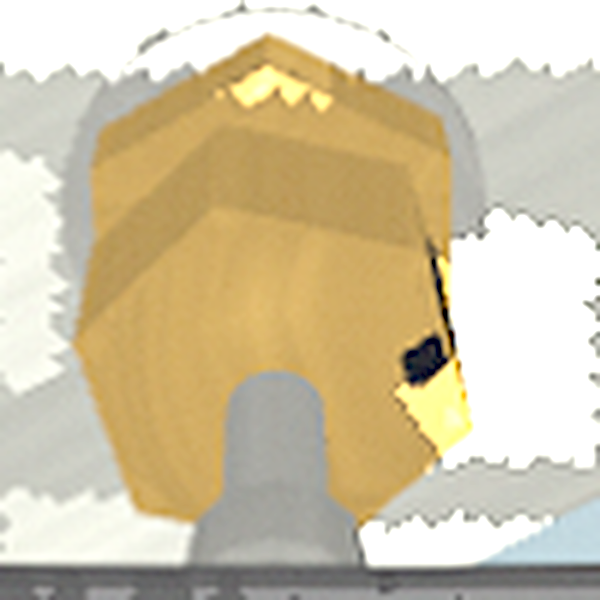

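```bash
cat > hexfit.py <<'E'
from h import *
from scipy.optimize import least_squares
def hexfit(s,Tc,pix,z):
    P=np.array([pix2plane(s,Tc,u,z)[:2] for u in pix])
    def f(c):
        a=c[2]+np.radians(30+60*np.arange(6)); V=np.c_[c[0]+c[3]*np.cos(a),c[1]+c[3]*np.sin(a)]
        return np.concatenate([p-V[np.argmin(((V-p)**2).sum(1))] for p in P])
    best=None
    for a0 in np.radians([0,15,30,45]):
        o=least_squares(f,[*P.mean(0),a0,.0165]);
        if best is None or o.cost<best.cost: best=o
    return best.x,np.sqrt(2*best.cost/len(P)),P
E
python3 - <<'E'
from hexfit import *
s,_=load('w3.npz'); Tc=np.array(r.snapshot('wrist')['tool_from_camera'])
V=[(78,340),(212,205),(428,245),(470,430),(140,515)]
V=[(215+u/6-.5,200+v/6-.5) for u,v in V]
x,e,P=hexfit(s,Tc,V,-(.090-.0761)); print('tool frame centre',x[:2]*1e3,'ang',np.degrees(x[2]),'R',x[3]*1e3,'rms',e*1e3); print(P*1e3)
print(np.round(pix2plane(s,Tc,(215+450/6,200+345/6),-.0139)*1e3,1))
E
```

```text
tool frame centre [-0.32984726 -0.54837906] ang 13.561462647450476 R 17.208524166349868 rms 0.4540586586444548
[[  3.89189747 -16.93561922]
 [ 16.14645254  -5.75819946]
 [ 12.57607594  11.64971088]
 [ -4.68817556  15.67674287]
 [-13.07038069 -12.24431268]]
[  3.1  14.  -13.9]
```

The wrist picture shows the nut's top hexagon with corners at zoom pixels (78,340), (212,205), (428,245), (470,430) and (140,515). The stripe is at (425,355). The fitted stripe yaw is 74.4° and the centring is within 0.6 mm. I turn 16.4° back and close gently.

>>> {"op": "carry_out", "data": {
  "commands": [
    [0, -0.0005, 0, 0, 0, -8],
    [0, -0.0005, 0, 0, 0, -16.4],
    [0, -0.0005, 0, 0, 0, -16.4],
    [0, -0.0005, 0, 0, 0, -16.4]
  ]
}}

```text
clock: 5.3
tool_pos: [0.5684, 0.0535, 0.0752]
eef_rot: [0.138, 0.991, 0.0, 0.0]
contact_force: [0.6, -0.1, 0.3]
opening: 1.001
```

>>> {"op": "carry_out", "data": {
  "commands": [
    [0, 0, 0, 0, 0, 0],
    [0, 0, 0, 0, 0, 0],
    [0, 0, 0, 0, 0, 0],
    [0, 0, 0, 0, 0, 0],
    [0, 0, 0, 0, 0, 0]
  ],
  "fingers": 255,
  "grip_force": 15
}}

```text
clock: 5.8
tool_pos: [0.5682, 0.0536, 0.0748]
eef_rot: [0.136, 0.991, -0.0, -0.0]
contact_force: [0.6, -0.4, 0.3]
opening: 0.569
```

```bash
python3 - <<'E'
from h import *
brief()
E
```

```text
t 5.8 p [568.2  53.6  74.8] yy 74.4 tilt [-0.0001 -0.    ] q [-0.06  0.86 -0.2   1.85  0.35  0.46  0.8 ] F [ 0.63 -0.4   0.26] M [ 0.06  -0.013 -0.062] op 0.569
```

>>> {"op": "carry_out", "data": {
  "commands": [
    [0, 0, 0, 0, 0, 0],
    [0, 0, 0, 0, 0, 0],
    [0, 0, 0, 0, 0, 0],
    [0, 0, 0, 0, 0, 0]
  ]
}}

```text
clock: 6.2
tool_pos: [0.5684, 0.054, 0.0749]
eef_rot: [0.136, 0.991, 0.0, 0.0]
contact_force: [-0.1, 1.2, 0.6]
opening: 0.341
```

```bash
python3 - <<'E'
from h import *
brief()
E
```

```text
t 6.2 p [568.4  54.   74.9] yy 74.41 tilt [0.0003 0.0007] q [-0.06  0.86 -0.2   1.85  0.35  0.46  0.8 ] F [-0.1   1.24  0.59] M [ 0.203 -0.038 -0.088] op 0.341
```

>>> {"op": "carry_out", "data": {
  "commands": [
    [0, 0, 0, 0, 0, 6],
    [0, 0, 0, 0, 0, 13],
    [0, 0, 0, 0, 0, 20],
    [0, 0, 0, 0, 0, 27],
    [0, 0, 0, 0, 0, 34],
    [0, 0, 0, 0, 0, 41],
    [0, 0, 0, 0, 0, 47],
    [0, 0, 0, 0, 0, 50]
  ]
}}

```text
clock: 7.0
tool_pos: [0.5695, 0.0554, 0.075]
eef_rot: [0.542, 0.84, 0.002, 0.001]
contact_force: [2.5, 3.0, -1.1]
opening: 0.34
```

```bash
python3 - <<'E'
from h import *
brief()
E
```

```text
t 7.0 p [569.5  55.4  75. ] yy 24.32 tilt [0.0026 0.002 ] q [-0.18  0.86 -0.    1.86 -0.    0.42  0.25] F [ 2.5   2.95 -1.11] M [ 0.566 -0.385  0.105] op 0.34
```

>>> {"op": "carry_out", "data": {
  "commands": [
    [0, 0, 0, 0, 0, 3],
    [0, 0, 0, 0, 0, 6],
    [0, 0, 0, 0, 0, 9],
    [0, 0, 0, 0, 0, 12]
  ]
}}

```text
clock: 7.4
tool_pos: [0.5699, 0.0555, 0.075]
eef_rot: [0.627, 0.779, 0.002, 0.001]
contact_force: [2.6, 2.9, -2.6]
opening: 0.341
```

```bash
python3 - <<'E'
from h import *
brief()
E
```

```text
t 7.4 p [569.9  55.5  75. ] yy 12.39 tilt [0.0033 0.0024] q [-0.2   0.86  0.05  1.86 -0.09  0.42  0.12] F [ 2.62  2.86 -2.58] M [ 0.644 -0.444  0.115] op 0.341
```

>>> {"op": "carry_out", "data": {
  "commands": [
    [0, 0, 0, 0, 0, 3],
    [0, 0, 0, 0, 0, 6],
    [0, 0, 0, 0, 0, 9]
  ]
}}

```text
clock: 7.7
tool_pos: [0.5702, 0.0556, 0.075]
eef_rot: [0.686, 0.728, 0.002, 0.001]
contact_force: [3.5, 3.2, -2.8]
opening: 0.34
```

```bash
python3 - <<'E'
from h import *
brief()
E
```

```text
t 7.7 p [570.2  55.6  75. ] yy 3.4 tilt [0.0039 0.0024] q [-0.22  0.86  0.08  1.86 -0.15  0.42  0.03] F [ 3.54  3.15 -2.76] M [ 0.598 -0.564  0.075] op 0.34
```

>>> {"op": "carry_out", "data": {
  "commands": [
    [0, 0, 0, 0, 0, 3],
    [0, 0, 0, 0, 0, 6],
    [0, 0, 0, 0, 0, 9]
  ]
}}

```text
clock: 8.0
tool_pos: [0.5705, 0.0556, 0.075]
eef_rot: [0.741, 0.672, 0.002, 0.001]
contact_force: [3.9, 3.2, -2.9]
opening: 0.336
```

```bash
python3 - <<'E'
from h import *
brief()
E
```

```text
t 8.0 p [570.5  55.6  75. ] yy -5.6 tilt [0.0044 0.0024] q [-0.24  0.87  0.12  1.86 -0.22  0.43 -0.07] F [ 3.94  3.2  -2.88] M [ 0.647 -0.694  0.12 ] op 0.336
```

>>> {"op": "carry_out", "data": {
  "commands": [
    [0, 0, 0, 0, 0, 3],
    [0, 0, 0, 0, 0, 6],
    [0, 0, 0, 0, 0, 9]
  ]
}}

```text
clock: 8.3
tool_pos: [0.5708, 0.0556, 0.075]
eef_rot: [0.791, 0.612, 0.003, 0.001]
contact_force: [5.6, 2.2, -3.7]
opening: 0.339
```

```bash
python3 - <<'E'
from h import *
brief()
E
```

```text
t 8.3 p [570.8  55.6  75. ] yy -14.6 tilt [0.0049 0.0022] q [-0.26  0.87  0.15  1.86 -0.28  0.43 -0.16] F [ 5.58  2.19 -3.75] M [ 0.64  -0.856  0.041] op 0.339
```

>>> {"op": "carry_out", "data": {
  "commands": [
    [0, 0, 0, 0, 0, 3],
    [0, 0, 0, 0, 0, 6],
    [0, 0, 0, 0, 0, 9]
  ]
}}

```text
clock: 8.6
tool_pos: [0.571, 0.0555, 0.075]
eef_rot: [0.837, 0.548, 0.003, 0.001]
contact_force: [5.4, 2.6, -3.7]
opening: 0.335
```

```bash
python3 - <<'E'
from h import *
brief()
E
```

```text
t 8.6 p [571.   55.5  75. ] yy -23.61 tilt [0.0054 0.002 ] q [-0.28  0.87  0.19  1.86 -0.35  0.44 -0.26] F [ 5.43  2.56 -3.66] M [ 0.586 -0.919  0.044] op 0.335
```

>>> {"op": "carry_out", "data": {
  "commands": [
    [0, 0, 0, 0, 0, 3],
    [0, 0, 0, 0, 0, 6],
    [0, 0, 0, 0, 0, 9]
  ]
}}

```text
clock: 8.9
tool_pos: [0.5712, 0.0552, 0.0752]
eef_rot: [0.877, 0.481, 0.003, 0.001]
contact_force: [5.7, 3.6, -2.6]
opening: 0.347
```

```bash
python3 - <<'E'
from h import *
brief()
E
```

```text
t 8.9 p [571.2  55.2  75.2] yy -32.51 tilt [0.0058 0.0013] q [-0.3   0.88  0.22  1.86 -0.41  0.44 -0.35] F [ 5.73  3.61 -2.6 ] M [ 0.61  -0.985  0.591] op 0.347
```

The torque jumped from 0.05 to 0.59 N m and the pads began to ride up, so the stop has been reached. I release here without backing off.

>>> {"op": "carry_out", "data": {
  "commands": [
    [0, 0, 0, 0, 0, 0],
    [0, 0, 0, 0, 0, 0],
    [0, 0, 0, 0, 0, 0],
    [0, 0, 0, 0, 0, 0],
    [0, 0, 0, 0, 0, 0]
  ],
  "fingers": 0
}}

```text
clock: 9.4
tool_pos: [0.568, 0.0534, 0.0748]
eef_rot: [0.877, 0.48, -0.0, -0.0]
contact_force: [0.5, 0.6, -0.1]
opening: 0.776
```

```bash
python3 - <<'E'
from h import *
brief()
p,Rt=pose(); s=r.snapshot('wrist'); save(s,'w5')
np.savez('w5.npz',img=s['img'],T=np.array(s['tool_from_camera']),K=s['intrinsics'],k1=s['k1'],p=p,yy=yawy(Rt))
im=s['img'][190:290,210:310]
im=cv2.resize(im,None,fx=6,fy=6,interpolation=cv2.INTER_LANCZOS4).astype(float)
cv2.imwrite('pics/w5e.png',np.clip((im/255)**.6*255*1.3,0,255).astype(np.uint8))
E
```

```text
t 9.4 p [568.   53.4  74.8] yy -32.6 tilt [-0.0005 -0.    ] q [-0.3   0.88  0.23  1.86 -0.41  0.45 -0.35] F [ 0.46  0.58 -0.12] M [-0.066  0.077 -0.037] op 0.776
```

View pics/w5e.png

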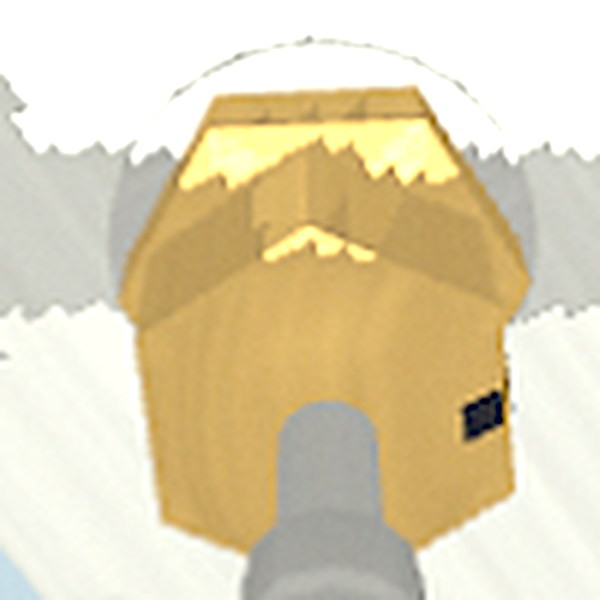

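```bash
python3 - <<'E'
from hexfit import *
d=np.load('w5.npz');s,Tc=load('w5.npz')
V=[(137,328),(308,228),(503,312),(515,492),(163,523)]
V=[(210+u/6-.5,190+v/6-.5) for u,v in V]
for zz in (.090,.0895):
    x,e,P=hexfit(s,Tc,V,-(zz-d['p'][2])); ang=np.degrees(x[2]);ang=(ang-90+30)%60-30
    R0=Rdown(float(d['yy'])); c=d['p']+R0.apply([x[0],x[1],0])
    print('tool c',x[:2]*1e3,'flat rel y',ang,'R',x[3]*1e3,'rms',e*1e3,'world c',c*1e3,'stripe yaw',d['yy']-ang)
print(P*1e3)
print(np.round(pix2plane(s,Tc,(210+503/6,190+413/6),-.0152)*1e3,1))
E
```

```text
tool c [1.3168362  1.43242899] flat rel y -4.786738511530544 R 17.095598623627748 rms 0.45479763933501655 world c [569.89094713  53.7195917   74.83611524] stripe yaw -27.814968183526133
tool c [1.02702098 1.44052878] flat rel y -4.786738510699834 R 17.16133844218438 rms 0.45654652892022846 world c [569.74161943  53.47107668  74.83611524] stripe yaw -27.814968184356843
[[  9.11541697 -14.05087575]
 [ 17.94308731  -0.25904419]
 [ 10.54696092  15.43955331]
 [ -6.18629098  17.06383966]
 [ -9.18258621 -12.42289472]]
[  1.4  16.  -15.2]
```

Pictures show the nut turned about 103°, with the stripe now at world yaw of about -28° and the centre at (569.7, 53.6) mm. Next I lift and go to the grey big wrench.

```bash
python3 - <<'E'
from h import *
brief(); p,Rt=pose()
print(cmd([p[0],p[1],.2],yawy(Rt)), cmd([.466,.309,.2],78))
E
```

```text
t 9.45 p [568.   53.4  74.9] yy -32.6 tilt [-0.0003  0.    ] q [-0.3   0.88  0.23  1.86 -0.41  0.45 -0.35] F [-0.03 -0.11 -0.43] M [-0.062  0.086  0.015] op 0.82
[-2.0000e-02 -4.0000e-02 -1.2515e+02 -2.0000e-02  1.0000e-02  0.0000e+00] [ 1.6029e+02 -2.2369e+02 -1.2511e+02 -2.0000e-02 -1.0000e-02 -1.1060e+02]
```

>>> {"op": "carry_out", "data": {
  "commands": [
    [0, 0, -0.05, 0, 0, 0],
    [0, 0, -0.1, 0, 0, 0],
    [0, 0, -0.125, 0, 0, -5],
    [0.16, -0.224, -0.125, 0, 0, -110.6],
    [0.16, -0.224, -0.125, 0, 0, -110.6],
    [0.16, -0.224, -0.125, 0, 0, -110.6],
    [0.16, -0.224, -0.125, 0, 0, -110.6],
    [0.16, -0.224, -0.125, 0, 0, -110.6],
    [0.16, -0.224, -0.125, 0, 0, -110.6],
    [0.16, -0.224, -0.125, 0, 0, -110.6],
    [0.16, -0.224, -0.125, 0, 0, -110.6],
    [0.16, -0.224, -0.125, 0, 0, -110.6]
  ]
}}

```text
clock: 10.65
tool_pos: [0.4654, 0.3091, 0.1998]
eef_rot: [0.341, 0.94, -0.0, 0.0]
contact_force: [0.2, 0.4, -0.3]
opening: 1.002
```

```bash
python3 - <<'E'
from h import *
brief()
print(cmd([.466,.309,.2],78))
E
```

```text
t 10.65 p [465.4 309.1 199.8] yy 50.15 tilt [-0.0001 -0.0004] q [-0.65  0.65 -0.03  1.81  0.03  0.68  0.18] F [ 0.21  0.36 -0.35] M [-0.07  -0.02   0.016] op 1.002
[-5.000e-01  3.100e-01 -1.600e-01 -2.000e-02  1.000e-02 -2.785e+01]
```

>>> {"op": "carry_out", "data": {
  "commands": [
    [0, 0, 0, 0, 0, -28],
    [0, 0, 0, 0, 0, -28],
    [0, 0, 0, 0, 0, -28],
    [0, 0, 0, 0, 0, -28],
    [0, 0, 0, 0, 0, -28]
  ]
}}

```text
clock: 11.15
tool_pos: [0.4657, 0.3087, 0.1998]
eef_rot: [0.108, 0.994, 0.0, -0.0]
contact_force: [-0.4, 0.2, -0.1]
opening: 0.999
```

```bash
python3 - <<'E'
from h import *
brief()
p,Rt=pose(); s=r.snapshot('wrist'); save(s,'w6')
np.savez('w6.npz',img=s['img'],T=wcam(s,p,Rt),K=s['intrinsics'],k1=s['k1'])
for l in ['wrench_grip','wrench_jaw']:
    print(l,[(np.round(d['xyz'],4).tolist(),round(d['p'],2)) for d in r.spot_point(s,l)][:3])
brief()
E
```

```text
t 11.15 p [465.7 308.7 199.8] yy 77.62 tilt [-0.0003  0.0001] q [-0.57  0.65 -0.17  1.81  0.16  0.69  0.53] F [-0.39  0.18 -0.1 ] M [-0.052 -0.008  0.026] op 0.999
wrench_grip [([0.3495, 0.116, 0.0103], 0.91), ([0.3902, 0.5179, 0.0098], 0.78), ([0.4661, 0.3036, 0.0033], 0.74)]
wrench_jaw [([0.571, 0.2846, 0.0023], 0.89), ([0.4608, 0.1152, 0.0048], 0.77)]
t 11.3 p [465.7 309.  199.9] yy 77.64 tilt [ 0.     -0.0001] q [-0.57  0.65 -0.17  1.81  0.16  0.69  0.53] F [-0.25  0.   -0.05] M [-0.003 -0.011 -0.003] op 1.002
```

View pics/w6.png

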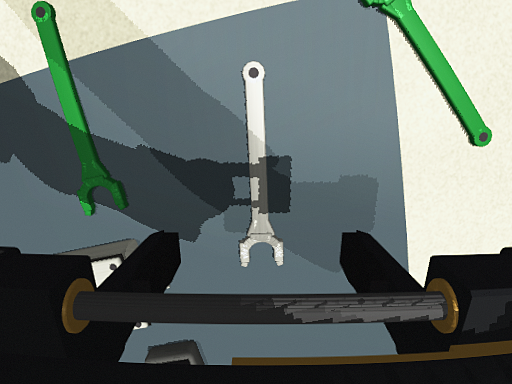

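```bash
python3 - <<'E'
from h import *
s,T=load('w6.npz')
im=s['img'];u0,v0=215,50
cv2.imwrite('pics/w6z.png',cv2.resize(im[v0:v0+225,u0:u0+90],None,fx=2.66,fy=2.66,interpolation=cv2.INTER_CUBIC)[:600])
g=cv2.cvtColor(im,cv2.COLOR_BGR2HSV)
A=[]
for v in range(90,212,8):
    row=g[v,225:295]; # low saturation = wrench
    m=(row[:,1]<40)&(row[:,2]>70); idx=np.where(m)[0]+225
    if len(idx)>5: A.append((v,idx.min(),idx.max(),len(idx)))
for a in A: 
    e1=pix2plane(s,T,(a[1]-.5,a[0]),.0095)*1e3;e2=pix2plane(s,T,(a[2]+.5,a[0]),.0095)*1e3
    print(a,np.round((e1+e2)/2,1)[:2],round(np.linalg.norm(e1-e2),1))
for uv in [(253,61),(253.5,72),(245,266),(279,264)]: print(uv,np.round(pix2plane(s,T,uv,.010)*1e3,1))
E
```

```text
(90, np.int64(245), np.int64(290), 21) [381.8 335.1] 49.2
(98, np.int64(245), np.int64(287), 23) [389.6 331.8] 46.3
(106, np.int64(232), np.int64(264), 20) [393.6 311. ] 35.7
(114, np.int64(246), np.int64(264), 19) [403.6 316.5] 20.7
(122, np.int64(247), np.int64(264), 18) [412.1 315.2] 19.8
(130, np.int64(247), np.int64(265), 19) [420.7 313.8] 21.0
(138, np.int64(248), np.int64(265), 18) [429.4 312.4] 20.0
(146, np.int64(248), np.int64(265), 18) [438.1 310.5] 20.2
(154, np.int64(249), np.int64(266), 18) [447.2 309.6] 20.3
(162, np.int64(249), np.int64(265), 17) [456.1 307.1] 19.3
(170, np.int64(250), np.int64(265), 16) [465.3 305.6] 18.4
(178, np.int64(250), np.int64(266), 17) [474.7 304.1] 19.7
(186, np.int64(250), np.int64(266), 17) [484.1 302. ] 19.8
(194, np.int64(251), np.int64(266), 16) [493.8 300.5] 18.8
(202, np.int64(251), np.int64(266), 16) [503.5 298.3] 19.0
(210, np.int64(252), np.int64(267), 16) [513.7 297.3] 19.1
(253, 61) [350.  326.4  10. ]
(253.5, 72) [360.8 324.5  10. ]
(245, 266) [584.2 262.9  10. ]
(279, 264) [590.7 305.8  10. ]
```

View pics/w6z.png

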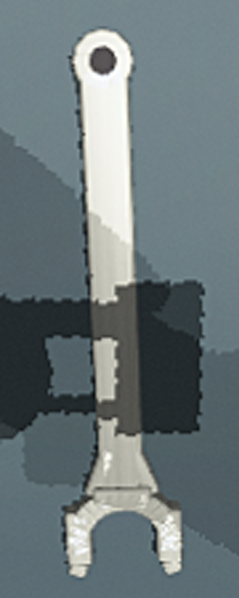

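```bash
python3 - <<'E'
from h import *
print(cmd([.4645,.3059,.002],80))
E
```

```text
[ 5.3000e-01 -3.2400e+00  1.9788e+02 -1.0000e-02  0.0000e+00 -2.3600e+00]
```

>>> {"op": "carry_out", "data": {
  "commands": [
    [0.0005, -0.0032, 0.05, 0, 0, -2.36],
    [0.0005, -0.0032, 0.1, 0, 0, -2.36],
    [0.0005, -0.0032, 0.145, 0, 0, -2.36],
    [0.0005, -0.0032, 0.175, 0, 0, -2.36],
    [0.0005, -0.0032, 0.19, 0, 0, -2.36],
    [0.0005, -0.0032, 0.1978, 0, 0, -2.36],
    [0.0005, -0.0032, 0.1978, 0, 0, -2.36],
    [0.0005, -0.0032, 0.1978, 0, 0, -2.36]
  ],
  "fingers": 60
}}

```text
clock: 12.1
tool_pos: [0.4654, 0.3067, 0.0034]
eef_rot: [0.086, 0.996, 0.001, 0.001]
contact_force: [-0.4, -0.5, -0.1]
opening: 0.764
```

```bash
python3 - <<'E'
from h import *
brief()
p,Rt=pose(); s=r.snapshot('wrist'); save(s,'w7')
np.savez('w7.npz',img=s['img'],T=np.array(s['tool_from_camera']),K=s['intrinsics'],k1=s['k1'])
E
```

```text
t 12.1 p [465.4 306.7   3.4] yy 80.1 tilt [0.0019 0.0014] q [-0.62  0.97 -0.08  1.9   0.26  0.27  0.49] F [-0.36 -0.49 -0.07] M [-0.006  0.018  0.023] op 0.764
```

View pics/w7.png

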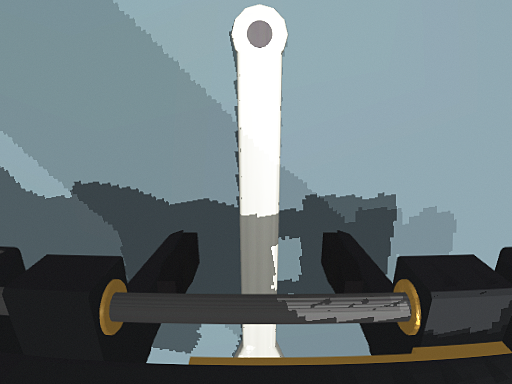

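The shank stands centred between the fingers, with columns 239–280 between finger tips at about 198 and 322, and it runs straight up the picture. Close on it.

>>> {"op": "carry_out", "data": {
  "commands": [
    [0, 0, 0.0005, 0, 0, 0],
    [0, 0, 0.0005, 0, 0, 0],
    [0, 0, 0.0005, 0, 0, 0],
    [0, 0, 0.0005, 0, 0, 0],
    [0, 0, 0.0005, 0, 0, 0],
    [0, 0, 0.0005, 0, 0, 0],
    [0, 0, 0.0005, 0, 0, 0],
    [0, 0, 0.0005, 0, 0, 0]
  ],
  "fingers": 255,
  "grip_force": 60
}}

```text
clock: 12.95
tool_pos: [0.4645, 0.3061, 0.0016]
eef_rot: [0.086, 0.996, 0.0, -0.0]
contact_force: [0.5, 0.1, 0.8]
opening: 0.211
```

```bash
python3 - <<'E'
from h import *
brief()
E
```

```text
t 12.95 p [464.5 306.1   1.6] yy 80.11 tilt [-0.      0.0002] q [-0.62  0.98 -0.08  1.91  0.26  0.27  0.49] F [0.47 0.12 0.83] M [ 0.092 -0.005 -0.003] op 0.211
```

>>> {"op": "carry_out", "data": {
  "commands": [
    [0, 0, -0.03, 0, 0, 0],
    [0, 0, -0.07, 0, 0, 0],
    [0, 0, -0.1, 0, 0, 0],
    [0, 0, -0.1, 0, 0, 0],
    [0, 0, -0.1, 0, 0, 0]
  ]
}}

```text
clock: 13.45
tool_pos: [0.4643, 0.3057, 0.1013]
eef_rot: [0.086, 0.996, -0.0, -0.0]
contact_force: [0.1, -0.1, -3.7]
opening: 0.22
```

```bash
python3 - <<'E'
from h import *
brief()
p,Rt=pose(); s=r.snapshot('wrist'); save(s,'w8')
np.savez('w8.npz',img=s['img'],T=np.array(s['tool_from_camera']),K=s['intrinsics'],k1=s['k1'])
print(cmd([.4148,.0482,.1016],92))
s=r.snapshot('side'); save(s,'s8')
E
```

```text
t 13.45 p [464.3 305.7 101.3] yy 80.1 tilt [-0.0002 -0.0002] q [-0.58  0.8  -0.14  1.89  0.23  0.47  0.52] F [ 0.06 -0.08 -3.74] M [-0.045  0.081 -0.035] op 0.22
[ 4.100e+00 -2.617e+02 -6.600e-01 -9.000e-02 -9.000e-02 -1.189e+01]
```

View pics/w8.png

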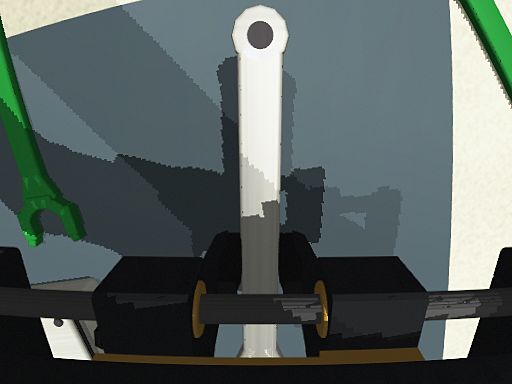

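View pics/s8.png

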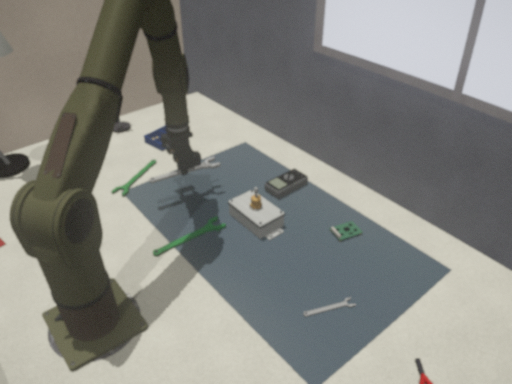

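```bash
python3 - <<'E'
from h import *
for n in ('w7','w8'):
    s,Tc=load(n+'.npz')
    for uv in [(259.5,5.5),(259.5,34.5),(260,100),(260,200)]: print(n,uv,np.round(pix2plane(s,Tc,uv,-.0084)*1e3,1))
im=cv2.imread('pics/w8.png');cv2.imwrite('pics/w8z.png',cv2.resize(im[0:120,200:320],None,fx=5,fy=5,interpolation=cv2.INTER_CUBIC))
E
```

```text
w7 (259.5, 5.5) [116.1  -0.7  -8.4]
w7 (259.5, 34.5) [104.8  -0.7  -8.4]
w7 (260, 100) [78.1 -0.5 -8.4]
w7 (260, 200) [31.7 -0.5 -8.4]
w8 (259.5, 5.5) [116.1  -0.7  -8.4]
w8 (259.5, 34.5) [104.8  -0.7  -8.4]
w8 (260, 100) [78.1 -0.5 -8.4]
w8 (260, 200) [31.7 -0.5 -8.4]
```

View pics/w8z.png

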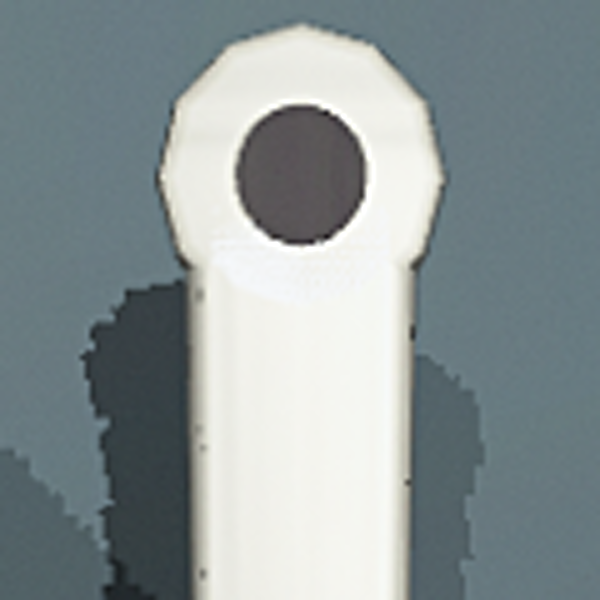

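>>> {"op": "carry_out", "data": {
  "commands": [
    [0.004, -0.262, 0, 0, 0, -11.9],
    [0.004, -0.262, 0, 0, 0, -11.9],
    [0.004, -0.262, 0, 0, 0, -11.9],
    [0.004, -0.262, 0, 0, 0, -11.9],
    [0.004, -0.262, 0, 0, 0, -11.9],
    [0.004, -0.262, 0, 0, 0, -11.9],
    [0.004, -0.262, 0, 0, 0, -11.9],
    [0.004, -0.262, 0, 0, 0, -11.9],
    [0.004, -0.262, 0, 0, 0, -11.9],
    [0.004, -0.262, 0, 0, 0, -11.9]
  ]
}}

```text
clock: 14.55
tool_pos: [0.4161, 0.0505, 0.1013]
eef_rot: [-0.019, 1.0, 0.001, 0.0]
contact_force: [0.6, -0.5, -3.6]
opening: 0.219
```

```bash
python3 - <<'E'
from h import *
brief()
print(cmd([.4148,.0482,.0771],92))
s=r.snapshot('side');cv2.imwrite('pics/s9z.png',cv2.resize(s['img'][120:270,150:350],None,fx=4,fy=4,interpolation=cv2.INTER_CUBIC))
np.savez('s9.npz',img=s['img'],T=s['extrinsics'],K=s['intrinsics'],k1=s['k1'])
s=r.snapshot('top');cv2.imwrite('pics/t9z.png',cv2.resize(s['img'][150:270,200:340],None,fx=5,fy=5,interpolation=cv2.INTER_CUBIC))
np.savez('t9.npz',img=s['img'],T=s['extrinsics'],K=s['intrinsics'],k1=s['k1'])
E
```

```text
t 14.55 p [416.1  50.5 101.3] yy 92.19 tilt [0.0005 0.0013] q [-0.16  0.72 -0.11  2.29  0.5   0.15  0.87] F [ 0.57 -0.55 -3.55] M [0.03  0.077 0.063] op 0.219
[ 1.4  -2.25 24.24  0.07  0.03  0.19]
```

View pics/s9z.png

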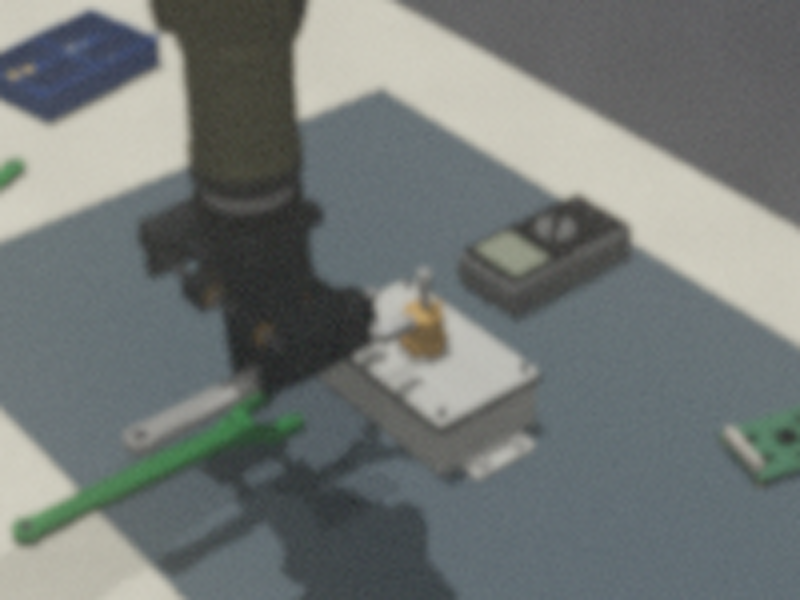

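View pics/t9z.png

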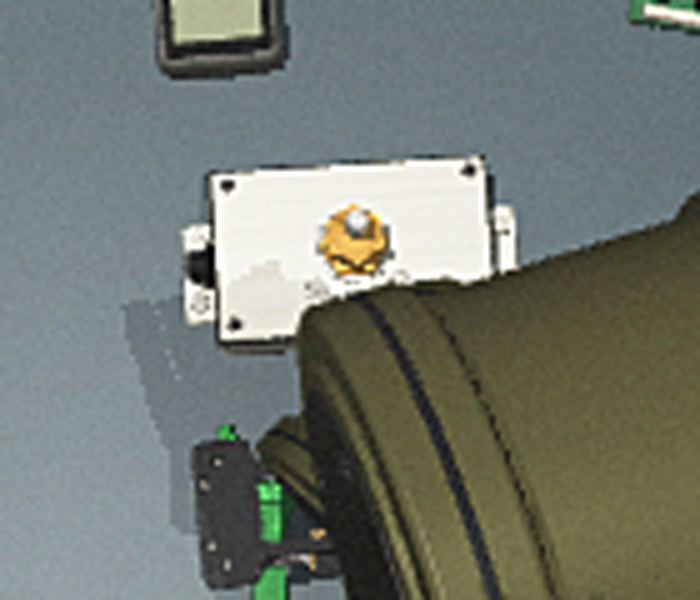

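```bash
python3 - <<'E'
from h import *
s,T=load('t9.npz')
g=lambda a,z:np.round(pix2plane(s,T,(200+a[0]/5-.5,150+a[1]/5-.5),z)*1e3,1)
print('tips',g((315,288),.111),g((402,275),.111),'probe',g((358,216),.126))
cv2.imwrite('pics/t9zz.png',cv2.resize(s['img'][185:215,255:290],None,fx=17,fy=17,interpolation=cv2.INTER_CUBIC))
brief()
print(cmd([.4148,.0482,.0771],92))
E
```

```text
tips [537.1  77.9 111. ] [541.1  30.2 111. ] probe [572.1  52.4 126. ]
t 14.65 p [415.9  49.8 101.5] yy 92.13 tilt [0.0003 0.0007] q [-0.16  0.72 -0.11  2.29  0.5   0.15  0.87] F [ 0.06  0.18 -3.42] M [-0.011  0.07  -0.041] op 0.215
[ 1.140e+00 -1.580e+00  2.439e+01  4.000e-02  2.000e-02  1.300e-01]
```

View pics/t9zz.png

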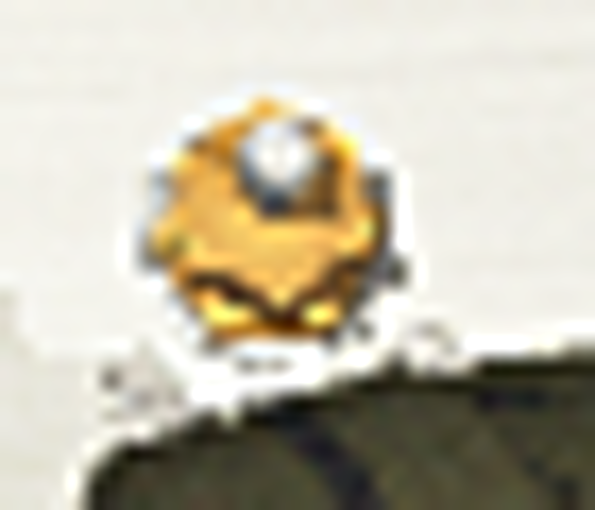

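>>> {"op": "carry_out", "data": {
  "commands": [
    [0.001, -0.0016, 0.012, 0, 0, 0.1],
    [0.001, -0.0016, 0.0244, 0, 0, 0.1],
    [0.001, -0.0016, 0.0244, 0, 0, 0.1],
    [0.001, -0.0016, 0.0244, 0, 0, 0.1],
    [0.001, -0.0016, 0.0244, 0, 0, 0.1]
  ]
}}

```text
clock: 15.15
tool_pos: [0.4149, 0.0472, 0.0776]
eef_rot: [-0.017, 1.0, 0.0, 0.0]
contact_force: [0.4, 1.1, -3.2]
opening: 0.215
```

```bash
python3 - <<'E'
from h import *
brief()
c=np.array([.5697,.0536]);u=np.array([np.cos(np.radians(2)),np.sin(np.radians(2))])
for d in (.145,.13,.12,.11): g=c-d*u; print(d,cmd([*g,.0771],92))
E
```

```text
t 15.15 p [414.9  47.2  77.6] yy 91.93 tilt [0.0006 0.0004] q [-0.19  0.78 -0.05  2.31  0.53  0.07  0.85] F [ 0.42  1.05 -3.17] M [ 0.056  0.079 -0.032] op 0.215
0.145 [-9.9   0.96  0.48  0.02  0.04 -0.07]
0.13 [-2.49e+01  9.80e-01  4.90e-01  2.00e-02  4.00e-02 -7.00e-02]
0.12 [-3.49e+01  9.90e-01  5.00e-01  2.00e-02  4.00e-02 -7.00e-02]
0.11 [-4.49e+01  1.00e+00  5.00e-01  2.00e-02  4.00e-02 -7.00e-02]
```

>>> {"op": "carry_out", "data": {
  "commands": [
    [-0.005, 0.001, 0.0005, 0, 0, 0],
    [-0.01, 0.001, 0.0005, 0, 0, 0],
    [-0.015, 0.001, 0.0005, 0, 0, 0],
    [-0.02, 0.001, 0.0005, 0, 0, 0],
    [-0.02, 0.001, 0.0005, 0, 0, 0],
    [-0.02, 0.001, 0.0005, 0, 0, 0]
  ]
}}

```text
clock: 15.75
tool_pos: [0.4346, 0.0485, 0.0766]
eef_rot: [-0.017, 1.0, 0.0, -0.0]
contact_force: [-0.5, 0.6, -2.8]
opening: 0.217
```

```bash
python3 - <<'E'
from h import *
brief()
c=np.array([.5697,.0536]);u=np.array([np.cos(np.radians(2)),np.sin(np.radians(2))])
for d in (.12,.11): g=c-d*u; print(d,cmd([*g,.0771],92))
s=r.snapshot('top');cv2.imwrite('pics/t10.png',cv2.resize(s['img'][180:215,250:295],None,fx=14,fy=14,interpolation=cv2.INTER_CUBIC))
s=r.snapshot('side');cv2.imwrite('pics/s10.png',cv2.resize(s['img'][170:240,220:310],None,fx=8,fy=8,interpolation=cv2.INTER_CUBIC))
E
```

```text
t 15.75 p [434.6  48.5  76.6] yy 91.9 tilt [-0.0001  0.0001] q [-0.16  0.78 -0.09  2.25  0.53  0.13  0.86] F [-0.52  0.57 -2.78] M [0.041 0.018 0.03 ] op 0.217
0.12 [-1.515e+01  3.700e-01 -4.600e-01  1.000e-02 -1.000e-02 -1.000e-01]
0.11 [-2.515e+01  3.900e-01 -4.600e-01  1.000e-02 -1.000e-02 -1.000e-01]
```

View pics/t10.png

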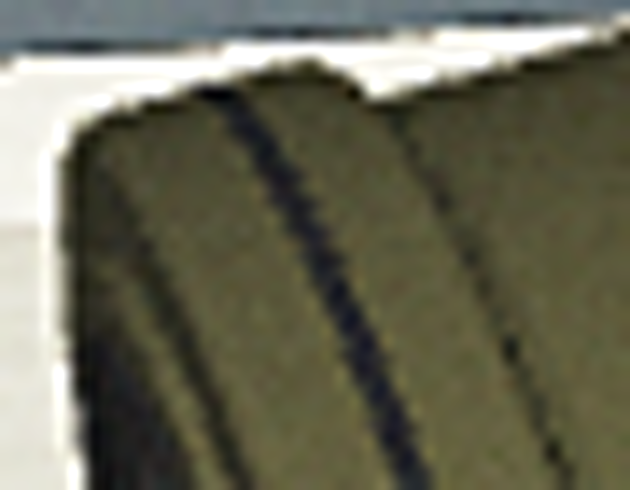

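View pics/s10.png

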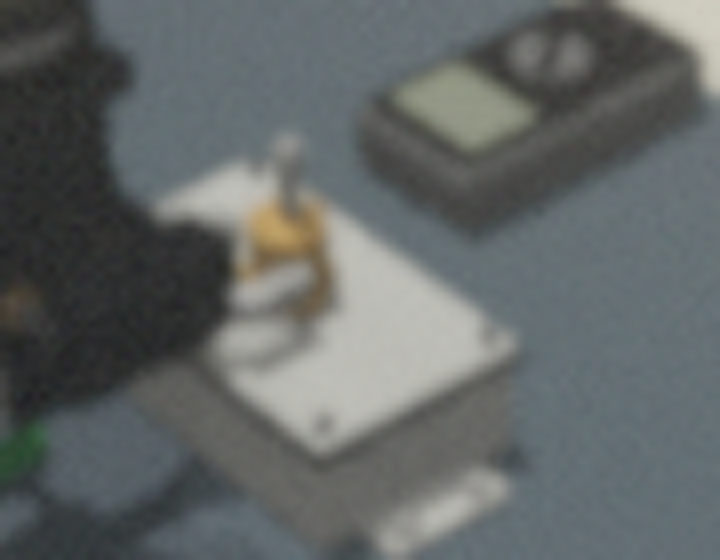

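>>> {"op": "carry_out", "data": {
  "commands": [
    [-0.003, 0.0004, -0.0004, 0, 0, -0.1],
    [-0.006, 0.0004, -0.0004, 0, 0, -0.1],
    [-0.008, 0.0004, -0.0004, 0, 0, -0.1],
    [-0.008, 0.0004, -0.0004, 0, 0, -0.1]
  ]
}}

```text
clock: 16.25
tool_pos: [0.4432, 0.0494, 0.0771]
eef_rot: [-0.017, 1.0, 0.0, 0.0]
contact_force: [-0.1, 0.4, -2.9]
opening: 0.217
```

```bash
python3 - <<'E'
from h import *
brief()
E
```

```text
t 16.25 p [443.2  49.4  77.1] yy 92.01 tilt [0.0007 0.0004] q [-0.14  0.78 -0.11  2.22  0.52  0.16  0.86] F [-0.12  0.38 -2.94] M [0.091 0.037 0.009] op 0.217
```

>>> {"op": "carry_out", "data": {
  "commands": [
    [-0.004, 0, 0, 0, 0, 0],
    [-0.008, 0, 0, 0, 0, 0],
    [-0.012, 0, 0, 0, 0, 0],
    [-0.015, 0, 0, 0, 0, 0],
    [-0.015, 0, 0, 0, 0, 0],
    [-0.015, 0, 0, 0, 0, 0]
  ]
}}

```text
clock: 16.85
tool_pos: [0.4575, 0.0498, 0.077]
eef_rot: [-0.018, 1.0, 0.0, -0.0]
contact_force: [0.3, 0.1, -2.8]
opening: 0.215
```

```bash
python3 - <<'E'
from h import *
brief()
s=r.snapshot('side');cv2.imwrite('pics/s11.png',cv2.resize(s['img'][170:240,220:310],None,fx=8,fy=8,interpolation=cv2.INTER_CUBIC))
E
```

```text
t 16.85 p [457.5  49.8  77. ] yy 92.01 tilt [-0.0002  0.    ] q [-0.12  0.79 -0.14  2.18  0.52  0.2   0.88] F [ 0.31  0.14 -2.78] M [0.003 0.038 0.03 ] op 0.215
```

View pics/s11.png

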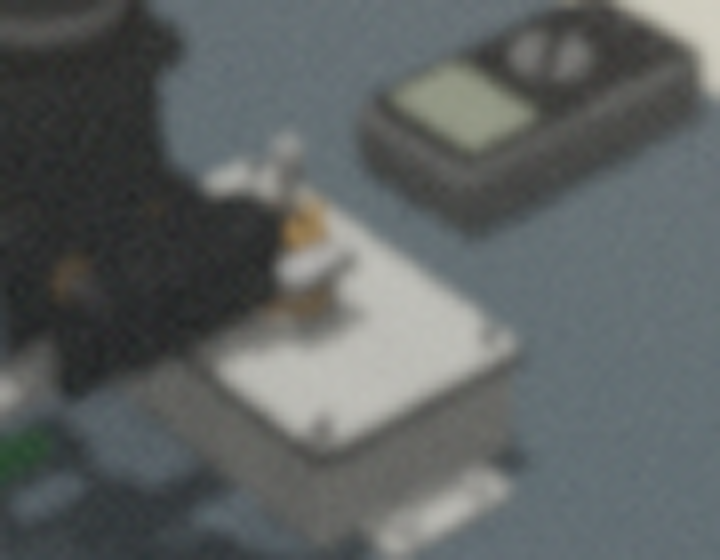

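```bash
cat >> h.py <<'E'
def arc(d,th):
    for t in th:
        a=np.radians(t); print([round(d*(np.cos(a)-1),4),round(d*np.sin(a),4),0,0,0,t])
def nutT(c=(.5697,.0536)):
    st=r.get_state();p=np.array(st['tool_pos']);F=np.array(st['contact_force']);rx=p[:2]-c
    print('torque about nut',round(rx[0]*F[1]-rx[1]*F[0]+st['moment'][2],3),'d',round(np.linalg.norm(rx)*1e3,1),'ang',round(np.degrees(np.arctan2(rx[1],rx[0])),2))
E
python3 -c "
from h import *
arc(.1105,[2,4,6,8,10,12])"
```

```text
[np.float64(-0.0001), np.float64(0.0039), 0, 0, 0, 2]
[np.float64(-0.0003), np.float64(0.0077), 0, 0, 0, 4]
[np.float64(-0.0006), np.float64(0.0116), 0, 0, 0, 6]
[np.float64(-0.0011), np.float64(0.0154), 0, 0, 0, 8]
[np.float64(-0.0017), np.float64(0.0192), 0, 0, 0, 10]
[np.float64(-0.0024), np.float64(0.023), 0, 0, 0, 12]
```

>>> {"op": "carry_out", "data": {
  "commands": [
    [-0.001, 0, 0, 0, 0, 0],
    [-0.0015, 0, 0, 0, 0, 0],
    [-0.0015, 0, 0, 0, 0, 0],
    [-0.0015, 0, 0, 0, 0, 0]
  ]
}}

```text
clock: 17.3
tool_pos: [0.4591, 0.0499, 0.0771]
eef_rot: [-0.018, 1.0, 0.0, -0.0]
contact_force: [-1.8, 0.1, -3.3]
opening: 0.22
```

```bash
python3 - <<'E'
from h import *
brief();nutT()
E
```

```text
t 17.3 p [459.1  49.9  77.1] yy 92.02 tilt [-0.0001  0.0001] q [-0.12  0.79 -0.14  2.17  0.52  0.21  0.88] F [-1.84  0.14 -3.33] M [ 0.007  0.033 -0.02 ] op 0.22
torque about nut -0.042 d 110.7 ang -178.09
```

>>> {"op": "carry_out", "data": {
  "commands": [
    [0.0003, 0.0039, 0, 0, 0, 2],
    [0.0001, 0.0077, 0, 0, 0, 4],
    [-0.0002, 0.0116, 0, 0, 0, 6],
    [-0.0002, 0.0116, 0, 0, 0, 6]
  ]
}}

```text
clock: 17.7
tool_pos: [0.4591, 0.0619, 0.0771]
eef_rot: [0.035, 0.999, -0.0, 0.0]
contact_force: [0.6, -1.2, -3.0]
opening: 0.216
```

```bash
python3 - <<'E'
from h import *
brief();nutT()
E
```

```text
t 17.7 p [459.1  61.9  77.1] yy 85.96 tilt [ 0.0004 -0.0002] q [-0.16  0.79 -0.13  2.17  0.46  0.2   0.81] F [ 0.57 -1.21 -3.05] M [-0.259 -0.144 -0.009] op 0.216
torque about nut 0.121 d 110.9 ang 175.7
```

>>> {"op": "carry_out", "data": {
  "commands": [
    [-0.0001, 0.0039, 0, 0, 0, 2],
    [-0.0003, 0.0077, 0, 0, 0, 4],
    [-0.0003, 0.0077, 0, 0, 0, 4]
  ]
}}

```text
clock: 18.0
tool_pos: [0.46, 0.0691, 0.0771]
eef_rot: [0.07, 0.998, -0.0, 0.0]
contact_force: [1.2, -3.3, -2.8]
opening: 0.216
```

```bash
python3 - <<'E'
from h import *
brief();nutT()
E
```

```text
t 18.0 p [460.   69.1  77.1] yy 81.94 tilt [ 0.0003 -0.0006] q [-0.18  0.79 -0.12  2.17  0.42  0.2   0.76] F [ 1.23 -3.27 -2.76] M [-0.647 -0.277  0.12 ] op 0.216
torque about nut 0.46 d 110.8 ang 171.96
```

```bash
python3 -c "
from h import *
arc(.1108,[4,8,12,16,20,24,28,32,36,40])"
```

```text
[np.float64(-0.0003), np.float64(0.0077), 0, 0, 0, 4]
[np.float64(-0.0011), np.float64(0.0154), 0, 0, 0, 8]
[np.float64(-0.0024), np.float64(0.023), 0, 0, 0, 12]
[np.float64(-0.0043), np.float64(0.0305), 0, 0, 0, 16]
[np.float64(-0.0067), np.float64(0.0379), 0, 0, 0, 20]
[np.float64(-0.0096), np.float64(0.0451), 0, 0, 0, 24]
[np.float64(-0.013), np.float64(0.052), 0, 0, 0, 28]
[np.float64(-0.0168), np.float64(0.0587), 0, 0, 0, 32]
[np.float64(-0.0212), np.float64(0.0651), 0, 0, 0, 36]
[np.float64(-0.0259), np.float64(0.0712), 0, 0, 0, 40]
```

>>> {"op": "carry_out", "data": {
  "commands": [
    [-0.0003, 0.0077, 0, 0, 0, 4],
    [-0.0011, 0.0154, 0, 0, 0, 8],
    [-0.0024, 0.023, 0, 0, 0, 12],
    [-0.0043, 0.0305, 0, 0, 0, 16],
    [-0.0067, 0.0379, 0, 0, 0, 20],
    [-0.0067, 0.0379, 0, 0, 0, 20]
  ]
}}

```text
clock: 18.6
tool_pos: [0.4717, 0.1059, 0.077]
eef_rot: [0.242, 0.97, -0.0, -0.0]
contact_force: [1.1, -4.1, -4.1]
opening: 0.221
```

```bash
python3 - <<'E'
from h import *
brief();nutT()
E
```

```text
t 18.6 p [471.7 105.9  77. ] yy 62.02 tilt [-0.0002 -0.0005] q [-0.27  0.8  -0.07  2.11  0.23  0.24  0.54] F [ 1.05 -4.09 -4.13] M [-0.74  -0.192  0.1  ] op 0.221
torque about nut 0.446 d 111.1 ang 151.93
```

```bash
python3 - <<'E'
from h import *
brief();nutT()
ims=[]
s=r.snapshot('side');a=cv2.resize(s['img'][175:235,225:305],None,fx=5,fy=5,interpolation=cv2.INTER_CUBIC)
s=r.snapshot('top');b=cv2.resize(s['img'][170:230,235:315],None,fx=5,fy=5,interpolation=cv2.INTER_CUBIC)
cv2.imwrite('pics/c12.png',np.hstack([a,b]))
s=r.snapshot('wrist');save(s,'w12');nutT()
E
```

```text
t 18.6 p [471.7 105.9  77. ] yy 62.02 tilt [-0.0002 -0.0005] q [-0.27  0.8  -0.07  2.11  0.23  0.24  0.54] F [ 1.05 -4.09 -4.13] M [-0.74  -0.192  0.1  ] op 0.221
torque about nut 0.446 d 111.1 ang 151.93
torque about nut 0.435 d 111.0 ang 152.19
```

View pics/c12.png

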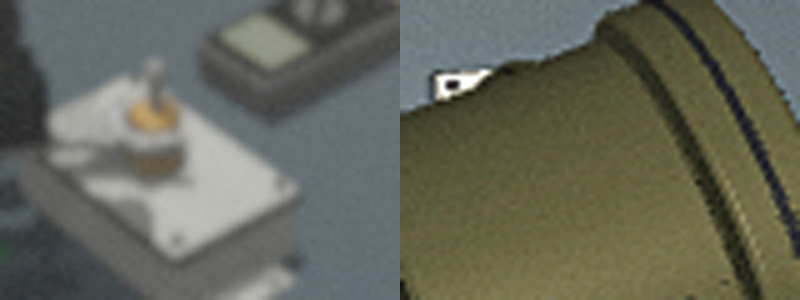

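View pics/w12.png

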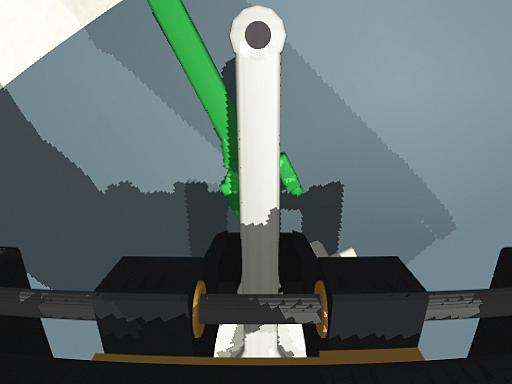

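>>> {"op": "carry_out", "data": {
  "commands": [
    [-0.0003, 0.0077, 0, 0, 0, 4],
    [-0.0011, 0.0154, 0, 0, 0, 8],
    [-0.0024, 0.023, 0, 0, 0, 12],
    [-0.0043, 0.0305, 0, 0, 0, 16],
    [-0.0067, 0.0379, 0, 0, 0, 20],
    [-0.0096, 0.0451, 0, 0, 0, 24],
    [-0.013, 0.052, 0, 0, 0, 28],
    [-0.0168, 0.0587, 0, 0, 0, 32],
    [-0.0212, 0.0651, 0, 0, 0, 36],
    [-0.0259, 0.0712, 0, 0, 0, 40],
    [-0.0259, 0.0712, 0, 0, 0, 40]
  ]
}}

```text
clock: 19.85
tool_pos: [0.527, 0.1565, 0.0766]
eef_rot: [0.558, 0.83, -0.001, -0.001]
contact_force: [-1.2, -0.7, -2.5]
opening: 0.221
```

```bash
python3 - <<'E'
from h import *
brief();nutT()
arc(.111,[4,8,12,16,20,24,27])
E
```

```text
t 19.85 p [527.  156.5  76.6] yy 22.13 tilt [-0.0019 -0.0004] q [-0.4   0.84  0.05  1.92 -0.11  0.38  0.12] F [-1.2  -0.7  -2.47] M [-0.369  0.349  0.453] op 0.221
torque about nut 0.607 d 111.4 ang 112.53
[np.float64(-0.0003), np.float64(0.0077), 0, 0, 0, 4]
[np.float64(-0.0011), np.float64(0.0154), 0, 0, 0, 8]
[np.float64(-0.0024), np.float64(0.0231), 0, 0, 0, 12]
[np.float64(-0.0043), np.float64(0.0306), 0, 0, 0, 16]
[np.float64(-0.0067), np.float64(0.038), 0, 0, 0, 20]
[np.float64(-0.0096), np.float64(0.0451), 0, 0, 0, 24]
[np.float64(-0.0121), np.float64(0.0504), 0, 0, 0, 27]
```

>>> {"op": "carry_out", "data": {
  "commands": [
    [-0.0003, 0.0077, 0, 0, 0, 4],
    [-0.0011, 0.0154, 0, 0, 0, 8],
    [-0.0024, 0.0231, 0, 0, 0, 12],
    [-0.0043, 0.0306, 0, 0, 0, 16],
    [-0.0067, 0.038, 0, 0, 0, 20],
    [-0.0067, 0.038, 0, 0, 0, 20]
  ]
}}

```text
clock: 20.45
tool_pos: [0.5644, 0.165, 0.0765]
eef_rot: [0.694, 0.72, -0.001, -0.001]
contact_force: [-1.8, 0.1, -2.8]
opening: 0.22
```

```bash
python3 - <<'E'
from h import *
brief();nutT()
s=r.snapshot('wrist');save(s,'w13');nutT()
a=r.snapshot('side');b=r.snapshot('top')
np.savez('s13.npz',img=a['img'],T=a['extrinsics'],K=a['intrinsics'],k1=a['k1'])
np.savez('t13.npz',img=b['img'],T=b['extrinsics'],K=b['intrinsics'],k1=b['k1'])
cv2.imwrite('pics/c13.png',np.hstack([cv2.resize(i['img'][150:250,225:325],None,fx=4,fy=4,interpolation=cv2.INTER_CUBIC) for i in (a,b)]))
E
```

```text
t 20.45 p [564.4 165.   76.5] yy 2.18 tilt [-0.0024  0.0003] q [-0.44  0.88  0.15  1.81 -0.25  0.48 -0.09] F [-1.84  0.05 -2.85] M [-0.092  0.541  0.481] op 0.22
torque about nut 0.686 d 111.5 ang 92.72
torque about nut 0.753 d 111.5 ang 92.84
```

View pics/c13.png

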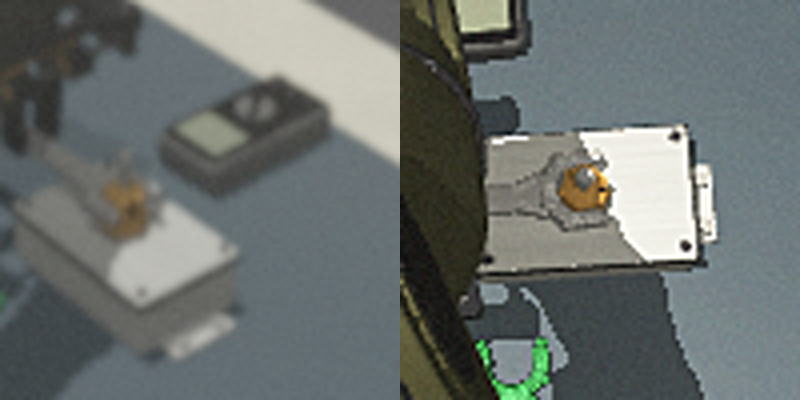

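View pics/w13.png

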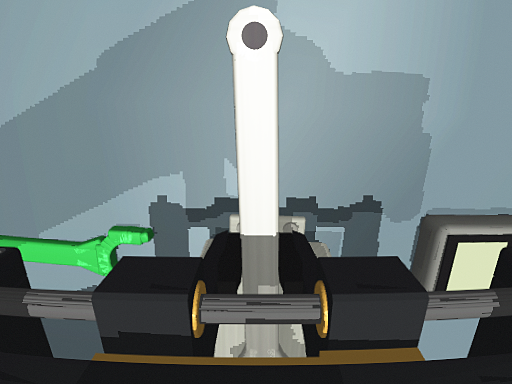

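```bash
python3 - <<'E'
from h import *
s,T=load('t13.npz')
u0,v0=255,182;F=17
im=cv2.resize(s['img'][v0:v0+32,u0:u0+34],None,fx=F,fy=F,interpolation=cv2.INTER_CUBIC)
cx,cy=.5697,.0536
for st,col in ((-105,(255,0,0)),(-115,(0,255,0))):
  P=[(proj(s,T,[cx+.0173*np.cos(a),cy+.0173*np.sin(a),.09])-[u0,v0]+.5)*F for a in np.radians(st+30+np.arange(0,360,60))]
  cv2.polylines(im,[np.int32(P)],True,col,1)
  a=np.radians(st);q=(proj(s,T,[cx+.0145*np.cos(a),cy+.0145*np.sin(a),.09])-[u0,v0]+.5)*F;cv2.circle(im,tuple(np.int32(q)),5,col,2)
cv2.imwrite('pics/t13z.png',im)
E
```

```text
(no output)
```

View pics/t13z.png

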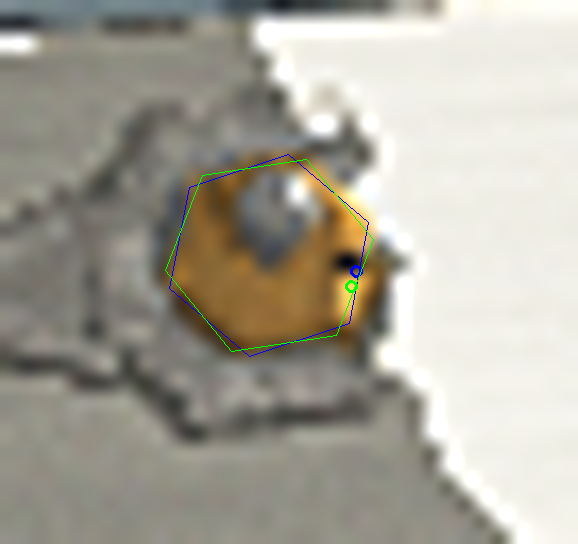

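>>> {"op": "carry_out", "data": {
  "commands": [
    [-0.0002, 0.0058, 0, 0, 0, 3],
    [-0.0006, 0.0116, 0, 0, 0, 6],
    [-0.0006, 0.0116, 0, 0, 0, 6],
    [-0.0006, 0.0116, 0, 0, 0, 6]
  ]
}}

```text
clock: 21.0
tool_pos: [0.5762, 0.1649, 0.0769]
eef_rot: [0.73, 0.683, -0.0, -0.001]
contact_force: [-2.7, 1.4, -2.7]
opening: 0.22
```

```bash
python3 - <<'E'
from h import *
brief();nutT()
s=r.snapshot('top')
np.savez('t14.npz',img=s['img'],T=s['extrinsics'],K=s['intrinsics'],k1=s['k1'])
T=np.array(s['extrinsics']);u0,v0=255,182;F=17
im=cv2.resize(s['img'][v0:v0+32,u0:u0+34],None,fx=F,fy=F,interpolation=cv2.INTER_CUBIC)
cv2.imwrite('pics/t14z.png',im);nutT()
E
```

```text
t 21.0 p [576.2 164.9  76.9] yy -3.83 tilt [-0.0014  0.0007] q [-0.45  0.89  0.17  1.77 -0.29  0.5  -0.16] F [-2.67  1.39 -2.65] M [0.209 0.602 0.437] op 0.22
torque about nut 0.744 d 111.5 ang 86.63
torque about nut 0.864 d 111.5 ang 86.61
```

View pics/t14z.png

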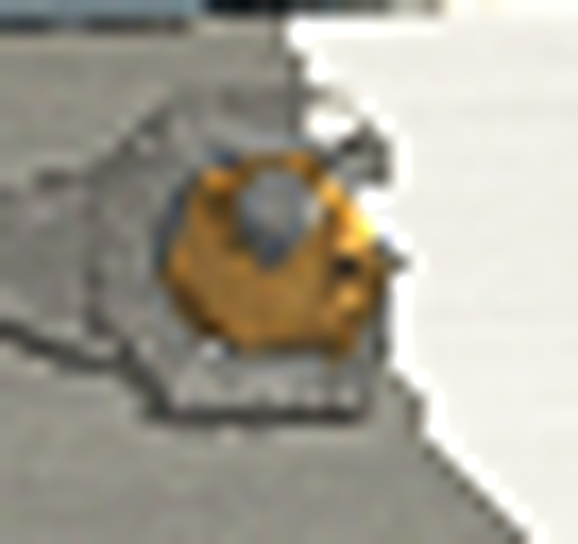

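Torque is now about 0.8 N m, and the stripe in the top view moves with the nut, at zoom (348,268). I unload 5°, pull the wrench off along its axis, lay it down and measure the nut precisely.

>>> {"op": "carry_out", "data": {
  "commands": [
    [-0.0002, -0.0049, 0, 0, 0, -2.5],
    [-0.0004, -0.0097, 0, 0, 0, -5],
    [-0.0004, -0.0097, 0, 0, 0, -5],
    [0.0096, -0.0106, 0, 0, 0, -5],
    [0.0195, -0.0114, 0, 0, 0, -5],
    [0.0295, -0.0123, 0, 0, 0, -5],
    [0.0444, -0.0136, 0, 0, 0, -5],
    [0.0444, -0.0136, 0, 0, 0, -5]
  ]
}}

```text
clock: 21.85
tool_pos: [0.5663, 0.2143, 0.0769]
eef_rot: [0.699, 0.715, 0.001, -0.001]
contact_force: [-0.3, 1.3, -4.1]
opening: 0.218
```

```bash
python3 - <<'E'
from h import *
brief()
p,Rt=pose();print(cmd([.57,.30,.08],yawy(Rt)),cmd([.57,.30,.002],yawy(Rt)))
s=r.snapshot('top')
im=cv2.resize(s['img'][130:230,150:300],None,fx=5,fy=5,interpolation=cv2.INTER_CUBIC)
cv2.imwrite('pics/t15.png',im)
E
```

```text
t 21.85 p [566.3 214.3  76.9] yy 1.28 tilt [0.0001 0.0033] q [-0.53  0.89  0.17  1.76 -0.27  0.51 -0.16] F [-0.32  1.26 -4.14] M [-0.015  0.094  0.019] op 0.218
[ 8.565e+01  5.670e+00 -2.790e+00  1.000e-02 -1.900e-01  0.000e+00] [ 8.539e+01  5.660e+00  7.521e+01  1.000e-02 -1.900e-01  0.000e+00]
```

View pics/t15.png

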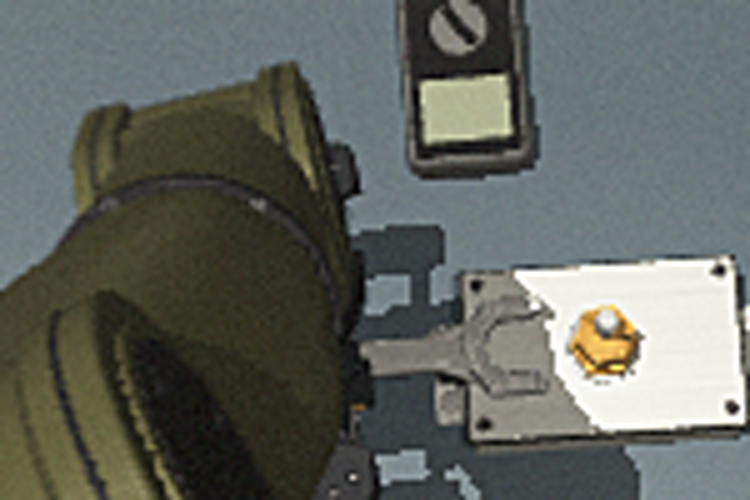

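>>> {"op": "carry_out", "data": {
  "commands": [
    [0.045, 0.0057, 0, 0, 0, 0],
    [0.0854, 0.0057, 0, 0, 0, 0],
    [0.0854, 0.0057, 0.025, 0, 0, 0],
    [0.0854, 0.0057, 0.05, 0, 0, 0],
    [0.0854, 0.0057, 0.066, 0, 0, 0],
    [0.0854, 0.0057, 0.073, 0, 0, 0],
    [0.0854, 0.0057, 0.073, 0, 0, 0],
    [0.0854, 0.0057, 0.073, 0, 0, 0]
  ]
}}

```text
clock: 22.7
tool_pos: [0.5719, 0.2948, 0.0048]
eef_rot: [0.701, 0.713, 0.001, 0.0]
contact_force: [0.3, 0.9, -2.5]
opening: 0.216
```

```bash
python3 - <<'E'
from h import *
brief()
E
```

```text
t 22.7 p [571.9 294.8   4.8] yy 0.97 tilt [0.0014 0.0004] q [-0.64  1.04  0.17  1.64 -0.31  0.49 -0.26] F [ 0.34  0.86 -2.49] M [-0.012  0.042  0.037] op 0.216
```

>>> {"op": "carry_out", "data": {
  "commands": [
    [0, 0, 0.0015, 0, 0, 0],
    [0, 0, 0.0028, 0, 0, 0],
    [0, 0, 0.0028, 0, 0, 0],
    [0, 0, 0.0028, 0, 0, 0]
  ]
}}

```text
clock: 23.1
tool_pos: [0.5712, 0.2951, 0.0016]
eef_rot: [0.701, 0.713, 0.0, 0.0]
contact_force: [0.9, 0.6, -1.1]
opening: 0.216
```

```bash
python3 - <<'E'
from h import *
brief()
E
```

```text
t 23.1 p [571.2 295.1   1.6] yy 1.01 tilt [0.0005 0.0003] q [-0.64  1.05  0.17  1.64 -0.31  0.48 -0.26] F [ 0.89  0.57 -1.1 ] M [-0.09   0.107  0.03 ] op 0.216
```

>>> {"op": "carry_out", "data": {
  "commands": [
    [0, 0, 0, 0, 0, 0],
    [0, 0, 0, 0, 0, 0],
    [0, 0, 0, 0, 0, 0],
    [0, 0, 0, 0, 0, 0],
    [0, 0, -0.04, 0, 0, 0],
    [0, 0, -0.09, 0, 0, 0],
    [0, 0, -0.14, 0, 0, 0],
    [0, 0, -0.18, 0, 0, 0],
    [0, 0, -0.18, 0, 0, 0],
    [0, 0, -0.18, 0, 0, 0]
  ],
  "fingers": 0
}}

```text
clock: 24.1
tool_pos: [0.5712, 0.2953, 0.1822]
eef_rot: [0.701, 0.713, 0.001, 0.0]
contact_force: [0.2, 0.1, -0.7]
opening: 0.999
```

```bash
python3 - <<'E'
from h import *
brief()
s=r.snapshot('wrist');save(s,'w16')
print(cmd([.569,.0535,.18],57.4))
E
```

```text
t 24.1 p [571.2 295.3 182.2] yy 1.02 tilt [0.0015 0.0012] q [-0.69  0.79  0.26  1.58 -0.26  0.8  -0.3 ] F [ 0.2   0.11 -0.72] M [-0.064  0.059  0.002] op 0.999
[-2.4143e+02 -5.5600e+00  7.2000e-01 -8.0000e-02 -3.0000e-02 -5.6370e+01]
```

View pics/w16.png

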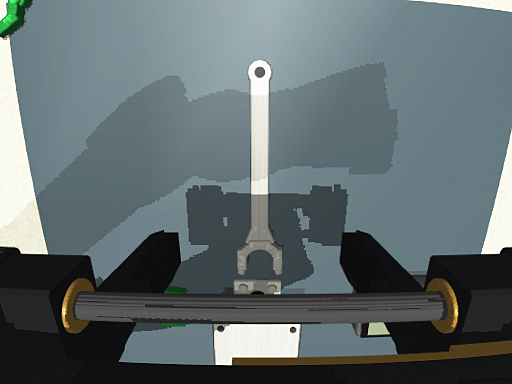

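The wrench lies flat, with its prong tips at about rows 272 and clear of the box ear at row 282. Now back over the nut to measure it.

>>> {"op": "carry_out", "data": {
  "commands": [
    [-0.2414, -0.0056, 0.001, 0, 0, -56.4],
    [-0.2414, -0.0056, 0.001, 0, 0, -56.4],
    [-0.2414, -0.0056, 0.001, 0, 0, -56.4],
    [-0.2414, -0.0056, 0.001, 0, 0, -56.4],
    [-0.2414, -0.0056, 0.001, 0, 0, -56.4],
    [-0.2414, -0.0056, 0.001, 0, 0, -56.4],
    [-0.2414, -0.0056, 0.001, 0, 0, -56.4],
    [-0.2414, -0.0056, 0.03, 0, 0, -56.4],
    [-0.2414, -0.0056, 0.07, 0, 0, -56.4],
    [-0.2414, -0.0056, 0.103, 0, 0, -56.4],
    [-0.2414, -0.0056, 0.103, 0, 0, -56.4],
    [-0.2414, -0.0056, 0.103, 0, 0, -56.4]
  ]
}}

```text
clock: 25.35
tool_pos: [0.5686, 0.0536, 0.0772]
eef_rot: [0.28, 0.96, -0.001, -0.002]
contact_force: [0.2, 0.2, 0.2]
opening: 1.002
```

```bash
python3 - <<'E'
from h import *
brief()
r.snapshot('side');r.snapshot('side')
p,Rt=pose(); s=r.snapshot('wrist'); save(s,'w17');brief()
np.savez('w17.npz',img=s['img'],T=np.array(s['tool_from_camera']),K=s['intrinsics'],k1=s['k1'],p=p,yy=yawy(Rt))
im=s['img'][190:290,210:310]
im=cv2.resize(im,None,fx=6,fy=6,interpolation=cv2.INTER_LANCZOS4).astype(float)
cv2.imwrite('pics/w17e.png',np.clip((im/255)**.6*255*1.3,0,255).astype(np.uint8))
E
```

```text
t 25.35 p [568.6  53.6  77.2] yy 57.42 tilt [-0.0033 -0.0001] q [-0.14  0.86 -0.06  1.85  0.1   0.44  0.73] F [0.18 0.2  0.19] M [-0.034 -0.018 -0.006] op 1.002
t 25.5 p [570.6  53.8  79.7] yy 57.41 tilt [0.0024 0.0006] q [-0.14  0.85 -0.06  1.85  0.1   0.44  0.73] F [ 0.13 -0.34  0.83] M [ 0.016  0.02  -0.054] op 0.999
```

View pics/w17e.png

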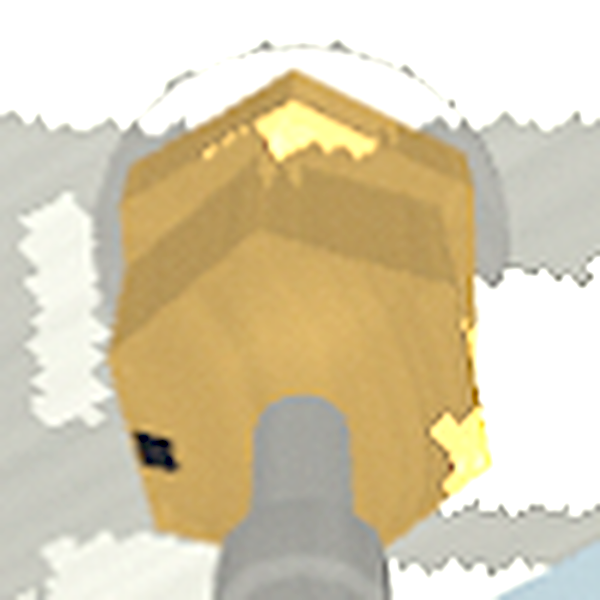

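```bash
python3 - <<'E'
from hexfit import *
brief()
s,Tc=load('w17.npz')
V=[(110,353),(262,228),(460,283),(490,463),(158,527)]
V=[(210+u/6-.5,190+v/6-.5) for u,v in V]
x,e,P=hexfit(s,Tc,V,-(.090-.0796)); ang=np.degrees(x[2]);ang=(ang-90+30)%60-30
print('c',x[:2]*1e3,'flat rel y',ang,'R',x[3]*1e3,'rms',e*1e3,'flat yaw',57.41-ang,'stripe',57.41-ang-180)
p=pix2plane(s,Tc,(210+152/6,190+450/6),-.0104)*1e3;q=p[:2]-x[:2]*1e3;print(q,np.degrees(np.arctan2(q[1],q[0])))
print('initial w4 for check')
E
```

```text
t 25.5 p [570.6  53.8  79.7] yy 57.41 tilt [0.0024 0.0006] q [-0.14  0.85 -0.06  1.85  0.1   0.44  0.73] F [ 0.13 -0.34  0.83] M [ 0.016  0.02  -0.054] op 0.999
c [ 1.07899889 -0.78264711] flat rel y -12.05233958290944 R 17.125900814216003 rms 0.2410276082992952 flat yaw 69.46233958290944 stripe -110.53766041709056
[ -4.30348363 -12.7441165 ] -108.65900015679507
initial w4 for check
```

Stripe yaw is now -110.5°, against -27.8° when finger-tight. That is about 83°, roughly 7° short of a quarter turn, and there is time left. I fetch the wrench again for the remainder.

```bash
python3 - <<'E'
from h import *
print(cmd([.5712,.2951,.16],1.0),cmd([.5712,.2951,.0016],1.0))
E
```

```text
[ 1.2938e+02  2.0379e+02 -8.0180e+01  1.4000e-01  4.0000e-02  5.6410e+01] [1.2965e+02 2.0351e+02 7.8220e+01 1.4000e-01 4.0000e-02 5.6410e+01]
```

>>> {"op": "carry_out", "data": {
  "commands": [
    [0, 0, -0.05, 0, 0, 0],
    [0, 0, -0.08, 0, 0, 0],
    [0.1294, 0.2038, -0.08, 0, 0, 56.4],
    [0.1294, 0.2038, -0.08, 0, 0, 56.4],
    [0.1294, 0.2038, -0.08, 0, 0, 56.4],
    [0.1294, 0.2038, -0.08, 0, 0, 56.4],
    [0.1294, 0.2038, -0.08, 0, 0, 56.4],
    [0.1294, 0.2038, -0.08, 0, 0, 56.4],
    [0.1294, 0.2038, -0.08, 0, 0, 56.4],
    [0.1294, 0.2038, -0.08, 0, 0, 56.4],
    [0.1294, 0.2038, -0.08, 0, 0, 56.4]
  ]
}}

```text
clock: 26.6
tool_pos: [0.5707, 0.295, 0.1594]
eef_rot: [0.7, 0.714, 0.001, 0.0]
contact_force: [0.3, -0.6, 0.2]
opening: 1.002
```

>>> {"op": "carry_out", "data": {
  "commands": [
    [0, 0, 0.03, 0, 0, 0],
    [0, 0, 0.06, 0, 0, 0],
    [0, 0, 0.06, 0, 0, 0],
    [0, 0, 0.06, 0, 0, 0]
  ],
  "fingers": 60
}}

```text
clock: 27.0
tool_pos: [0.5707, 0.2946, 0.0989]
eef_rot: [0.701, 0.713, 0.0, -0.0]
contact_force: [0.2, 0.1, 0.5]
opening: 0.764
```

```bash
python3 - <<'E'
from h import *
s=r.snapshot('wrist');save(s,'w18')
brief()
print(cmd([.5712,.2951,.0016],1.0))
E
```

```text
t 27.05 p [571.4 294.9  99.7] yy 1.01 tilt [0.0017 0.0011] q [-0.67  0.9   0.23  1.63 -0.3   0.64 -0.26] F [-0.17  0.14  1.03] M [-0.054  0.069  0.006] op 0.767
[ 7.000e-02 -3.800e-01  9.811e+01  1.000e-01 -6.000e-02  1.000e-02]
```

View pics/w18.png

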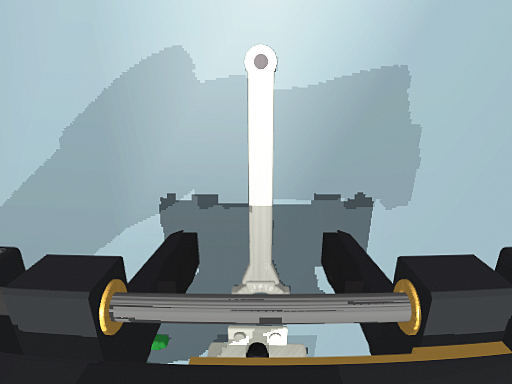

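The shank runs straight up the picture at column 261, centred between the fingers. I lower and grip it.

>>> {"op": "carry_out", "data": {
  "commands": [
    [0, 0, 0.04, 0, 0, 0],
    [0, 0, 0.07, 0, 0, 0],
    [0, 0, 0.088, 0, 0, 0],
    [0, 0, 0.096, 0, 0, 0],
    [0, 0, 0.0975, 0, 0, 0],
    [0, 0, 0.0975, 0, 0, 0]
  ]
}}

```text
clock: 27.65
tool_pos: [0.5714, 0.2954, 0.002]
eef_rot: [0.701, 0.713, 0.001, 0.0]
contact_force: [-0.2, -0.3, 0.4]
opening: 0.766
```

>>> {"op": "carry_out", "data": {
  "commands": [
    [0, 0, 0, 0, 0, 0],
    [0, 0, 0, 0, 0, 0],
    [0, 0, 0, 0, 0, 0],
    [0, 0, 0, 0, 0, 0],
    [0, 0, 0, 0, 0, 0],
    [0, 0, 0, 0, 0, 0],
    [0, 0, 0, 0, 0, 0],
    [0, 0, 0, 0, 0, 0]
  ],
  "fingers": 255,
  "grip_force": 60
}}

```text
clock: 28.45
tool_pos: [0.5706, 0.295, 0.0008]
eef_rot: [0.701, 0.713, 0.0, 0.0]
contact_force: [1.0, 0.3, 0.4]
opening: 0.218
```

```bash
python3 - <<'E'
from h import *
brief()
E
```

```text
t 28.45 p [570.6 295.    0.8] yy 1.01 tilt [0.0003 0.0002] q [-0.64  1.05  0.18  1.64 -0.34  0.48 -0.24] F [1.04 0.3  0.4 ] M [-0.075  0.008  0.039] op 0.218
```

```bash
python3 - <<'E'
from h import *
for z in (.101,.0763): print(cmd([.5455,.2067,z],9.0))
E
```

```text
[-8.7840e+01 -2.6590e+01 -1.0022e+02  2.0000e-02 -1.0000e-02 -7.9900e+00]
[-8.785e+01 -2.660e+01 -7.552e+01  2.000e-02 -1.000e-02 -7.990e+00]
```

>>> {"op": "carry_out", "data": {
  "commands": [
    [0, 0, -0.04, 0, 0, 0],
    [0, 0, -0.08, 0, 0, 0],
    [0, 0, -0.1, 0, 0, -4],
    [-0.04, -0.0266, -0.1, 0, 0, -8],
    [-0.0878, -0.0266, -0.1, 0, 0, -8],
    [-0.0878, -0.0266, -0.1, 0, 0, -8],
    [-0.0878, -0.0266, -0.085, 0, 0, -8],
    [-0.0878, -0.0266, -0.0755, 0, 0, -8],
    [-0.0878, -0.0266, -0.0755, 0, 0, -8],
    [-0.0878, -0.0266, -0.0755, 0, 0, -8]
  ]
}}

```text
clock: 29.45
tool_pos: [0.5447, 0.2079, 0.0753]
eef_rot: [0.649, 0.761, -0.0, -0.001]
contact_force: [0.9, 0.4, -2.5]
opening: 0.213
```

```bash
python3 - <<'E'
from h import *
brief()
c=np.array([.5697,.0536]);a=np.radians(-81);u=np.array([np.cos(a),np.sin(a)])
for d in (.135,.112): g=c-d*u; print(d,cmd([*g,.0763],9.))
s=r.snapshot('top')
np.savez('t19.npz',img=s['img'],T=s['extrinsics'],K=s['intrinsics'],k1=s['k1'])
cv2.imwrite('pics/t19.png',cv2.resize(s['img'][165:225,220:300],None,fx=9,fy=9,interpolation=cv2.INTER_CUBIC))
E
```

```text
t 29.45 p [544.7 207.9  75.3] yy 9.12 tilt [-0.0015  0.0001] q [-0.53  0.88  0.14  1.82 -0.25  0.46 -0.05] F [ 0.85  0.37 -2.46] M [-0.066  0.039 -0.043] op 0.213
0.135 [-2.129e+01  5.200e-01 -1.040e+00 -9.000e-02 -2.000e-02  1.200e-01]
0.112 [-4.429e+01  4.700e-01 -1.050e+00 -9.000e-02 -2.000e-02  1.200e-01]
```

View pics/t19.png

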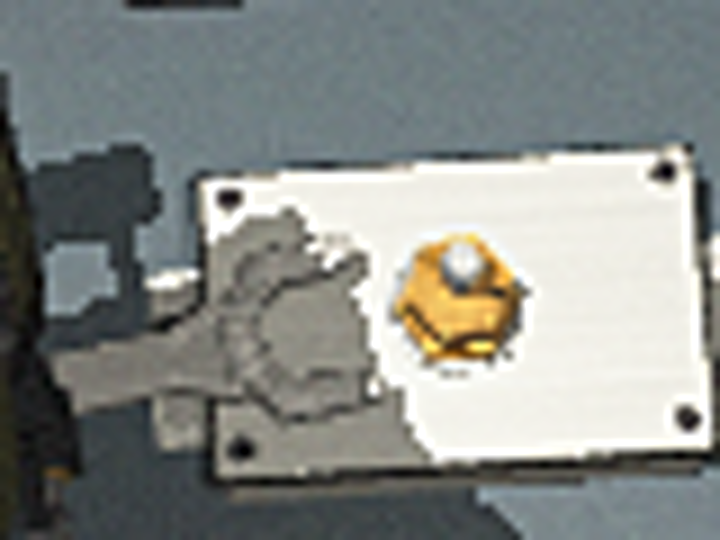

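>>> {"op": "carry_out", "data": {
  "commands": [
    [-0.008, 0.0004, -0.0005, 0, 0, 0.1],
    [-0.016, 0.0004, -0.0005, 0, 0, 0.1],
    [-0.02, 0.0004, -0.0005, 0, 0, 0.1],
    [-0.02, 0.0004, -0.0005, 0, 0, 0.1],
    [-0.02, 0.0004, -0.0005, 0, 0, 0.1]
  ]
}}

```text
clock: 30.0
tool_pos: [0.549, 0.1869, 0.0769]
eef_rot: [0.65, 0.76, 0.0, -0.0]
contact_force: [0.0, 0.3, -4.3]
opening: 0.218
```

```bash
python3 - <<'E'
from h import *
brief()
c=np.array([.5697,.0536]);a=np.radians(-81);u=np.array([np.cos(a),np.sin(a)])
for d in (.125,.112): g=c-d*u; print(d,cmd([*g,.0763],9.))
E
```

```text
t 30.0 p [549.  186.9  76.9] yy 8.89 tilt [0.0001 0.0004] q [-0.49  0.87  0.14  1.83 -0.25  0.45 -0.02] F [ 0.01  0.3  -4.26] M [-0.03   0.073  0.014] op 0.218
0.125 [-9.93 -0.36  0.61  0.01 -0.02 -0.11]
0.112 [-2.293e+01 -3.400e-01  6.100e-01  1.000e-02 -2.000e-02 -1.100e-01]
```

>>> {"op": "carry_out", "data": {
  "commands": [
    [-0.004, -0.0003, 0.0005, 0, 0, 0],
    [-0.008, -0.0003, 0.0005, 0, 0, 0],
    [-0.01, -0.0003, 0.0005, 0, 0, 0],
    [-0.01, -0.0003, 0.0005, 0, 0, 0]
  ]
}}

```text
clock: 30.4
tool_pos: [0.5505, 0.1764, 0.0763]
eef_rot: [0.65, 0.76, 0.0, 0.0]
contact_force: [0.1, -0.2, -2.4]
opening: 0.221
```

```bash
python3 - <<'E'
from h import *
brief();nutT()
E
```

```text
t 30.4 p [550.5 176.4  76.3] yy 8.88 tilt [ 0.0005 -0.0004] q [-0.47  0.87  0.14  1.84 -0.24  0.45 -0.01] F [ 0.09 -0.16 -2.42] M [-0.055 -0.041  0.049] op 0.221
torque about nut 0.041 d 124.3 ang 98.89
```

No contact force. I push in to the throat.

>>> {"op": "carry_out", "data": {
  "commands": [
    [-0.004, 0, 0, 0, 0, 0],
    [-0.008, 0, 0, 0, 0, 0],
    [-0.012, 0, 0, 0, 0, 0],
    [-0.0132, 0, 0, 0, 0, 0],
    [-0.0132, 0, 0, 0, 0, 0]
  ]
}}

```text
clock: 30.9
tool_pos: [0.5525, 0.1635, 0.0763]
eef_rot: [0.65, 0.76, 0.0, 0.0]
contact_force: [1.1, -0.5, -3.2]
opening: 0.217
```

```bash
python3 - <<'E'
from h import *
brief();nutT()
E
```

```text
t 30.9 p [552.5 163.5  76.3] yy 8.88 tilt [ 0.0004 -0.0002] q [-0.44  0.87  0.13  1.84 -0.24  0.44  0.01] F [ 1.12 -0.54 -3.16] M [-0.092 -0.167  0.098] op 0.217
torque about nut -0.016 d 111.3 ang 98.91
```

>>> {"op": "carry_out", "data": {
  "commands": [
    [-0.0001, 0.0058, 0, 0, 0, 3],
    [-0.0006, 0.0116, 0, 0, 0, 6],
    [-0.0014, 0.0174, 0, 0, 0, 9],
    [-0.0024, 0.0231, 0, 0, 0, 12],
    [-0.0024, 0.0231, 0, 0, 0, 12]
  ]
}}

```text
clock: 31.4
tool_pos: [0.5745, 0.1651, 0.0759]
eef_rot: [0.725, 0.688, -0.001, -0.0]
contact_force: [-1.3, -0.6, -2.0]
opening: 0.219
```

```bash
python3 - <<'E'
from h import *
brief();nutT()
s=r.snapshot('wrist');save(s,'w20')
E
```

```text
t 31.4 p [574.5 165.1  75.9] yy -3.01 tilt [-0.0021 -0.0009] q [-0.46  0.89  0.19  1.78 -0.31  0.5  -0.12] F [-1.33 -0.63 -1.96] M [-0.14   0.301  0.451] op 0.219
torque about nut 0.596 d 111.6 ang 87.51
```

>>> {"op": "carry_out", "data": {
  "commands": [
    [-0.0001, 0.0039, 0, 0, 0, 2],
    [-0.0003, 0.0078, 0, 0, 0, 4],
    [-0.0006, 0.0117, 0, 0, 0, 6],
    [-0.0011, 0.0155, 0, 0, 0, 8],
    [-0.0011, 0.0155, 0, 0, 0, 8],
    [-0.0011, 0.0155, 0, 0, 0, 8]
  ]
}}

```text
clock: 32.05
tool_pos: [0.5907, 0.1633, 0.0761]
eef_rot: [0.772, 0.635, -0.0, -0.0]
contact_force: [-2.5, -0.8, -2.5]
opening: 0.219
```

```bash
python3 - <<'E'
from h import *
brief();nutT()
s=r.snapshot('top');nutT()
np.savez('t20.npz',img=s['img'],T=s['extrinsics'],K=s['intrinsics'],k1=s['k1'])
cv2.imwrite('pics/t20.png',cv2.resize(s['img'][182:214,255:289],None,fx=17,fy=17,interpolation=cv2.INTER_CUBIC))
E
```

```text
t 32.05 p [590.7 163.3  76.1] yy -11.11 tilt [-0.0003 -0.0001] q [-0.47  0.91  0.23  1.73 -0.36  0.54 -0.21] F [-2.5 -0.8 -2.5] M [-0.093  0.802  0.443] op 0.219
torque about nut 0.701 d 111.6 ang 79.17
torque about nut 0.753 d 111.6 ang 79.17
```

View pics/t20.png

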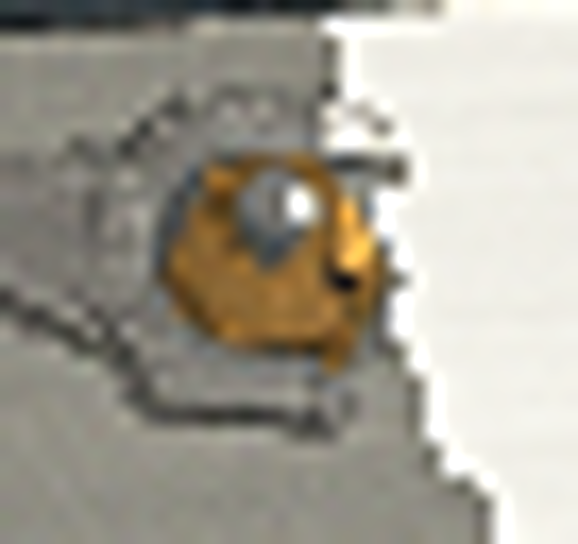

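>>> {"op": "carry_out", "data": {
  "commands": [
    [-0.0002, -0.0049, 0, 0, 0, -2.5],
    [-0.0004, -0.0097, 0, 0, 0, -5],
    [-0.0004, -0.0097, 0, 0, 0, -5],
    [0.0096, -0.0106, 0, 0, 0, -5],
    [0.0195, -0.0114, 0, 0, 0, -5],
    [0.0295, -0.0123, 0, 0, 0, -5],
    [0.0444, -0.0136, 0, 0, 0, -5],
    [0.0444, -0.0136, 0, 0, 0, -5],
    [0.0444, -0.0136, 0, 0, 0, -5]
  ]
}}

```text
clock: 33.0
tool_pos: [0.5858, 0.2106, 0.0762]
eef_rot: [0.743, 0.669, 0.0, -0.0]
contact_force: [-0.5, 0.1, -3.0]
opening: 0.221
```

```bash
python3 - <<'E'
from h import *
brief()
print(cmd([.57,.31,.0763],0),cmd([.57,.31,.0012],0))
E
```

```text
t 33.0 p [585.8 210.6  76.2] yy -5.99 tilt [0.     0.0003] q [-0.54  0.92  0.23  1.7  -0.34  0.56 -0.22] F [-0.48  0.07 -2.99] M [-0.131  0.083 -0.04 ] op 0.221
[ 9.724e+01 -2.607e+01 -1.000e-01 -0.000e+00 -2.000e-02 -5.990e+00] [ 9.721e+01 -2.606e+01  7.500e+01 -0.000e+00 -2.000e-02 -5.990e+00]
```

>>> {"op": "carry_out", "data": {
  "commands": [
    [0.045, -0.012, 0, 0, 0, -3],
    [0.0972, -0.026, 0, 0, 0, -6],
    [0.0972, -0.026, 0.025, 0, 0, -6],
    [0.0972, -0.026, 0.05, 0, 0, -6],
    [0.0972, -0.026, 0.066, 0, 0, -6],
    [0.0972, -0.026, 0.072, 0, 0, -6],
    [0.0972, -0.026, 0.0748, 0, 0, -6],
    [0.0972, -0.026, 0.0748, 0, 0, -6],
    [0.0972, -0.026, 0.0748, 0, 0, -6]
  ]
}}

```text
clock: 33.9
tool_pos: [0.5713, 0.3089, 0.0025]
eef_rot: [0.708, 0.706, 0.001, 0.0]
contact_force: [0.3, 0.2, -2.8]
opening: 0.215
```

```bash
python3 - <<'E'
from h import *
brief()
E
```

```text
t 33.9 p [571.3 308.9   2.5] yy -0.12 tilt [0.0017 0.0008] q [-0.67  1.05  0.19  1.62 -0.35  0.5  -0.26] F [ 0.26  0.17 -2.78] M [-0.017  0.084 -0.059] op 0.215
```

Still settling and off the bench by about 1.5 mm. I wait a moment, then release.

>>> {"op": "carry_out", "data": {
  "commands": [
    [0, 0, 0.0003, 0, 0, 0],
    [0, 0, 0.0003, 0, 0, 0],
    [0, 0, 0.0003, 0, 0, 0]
  ]
}}

```text
clock: 34.2
tool_pos: [0.5706, 0.3091, 0.0016]
eef_rot: [0.708, 0.707, 0.0, 0.0]
contact_force: [0.2, 0.5, -3.1]
opening: 0.216
```

```bash
python3 - <<'E'
from h import *
brief()
E
```

```text
t 34.2 p [570.6 309.1   1.6] yy -0.08 tilt [0.0004 0.0004] q [-0.67  1.05  0.19  1.62 -0.35  0.5  -0.26] F [ 0.24  0.55 -3.15] M [-0.02   0.036  0.032] op 0.216
```

>>> {"op": "carry_out", "data": {
  "commands": [
    [0, 0, 0.0008, 0, 0, 0],
    [0, 0, 0.0008, 0, 0, 0],
    [0, 0, 0.0008, 0, 0, 0]
  ]
}}

```text
clock: 34.5
tool_pos: [0.5706, 0.3091, 0.0008]
eef_rot: [0.708, 0.707, 0.0, 0.0]
contact_force: [-1.0, -0.5, 1.2]
opening: 0.219
```

```bash
python3 - <<'E'
from h import *
brief()
E
```

```text
t 34.5 p [570.6 309.1   0.8] yy -0.08 tilt [0.0004 0.0004] q [-0.67  1.05  0.19  1.62 -0.35  0.5  -0.26] F [-1.03 -0.5   1.19] M [-0.111  0.26   0.01 ] op 0.219
```

>>> {"op": "carry_out", "data": {
  "commands": [
    [0, 0, 0, 0, 0, 0],
    [0, 0, 0, 0, 0, 0],
    [0, 0, 0, 0, 0, 0],
    [0, 0, 0, 0, 0, 0],
    [0, 0, -0.04, 0, 0, 0],
    [0, 0, -0.09, 0, 0, 0],
    [0, 0, -0.14, 0, 0, 0],
    [0, 0, -0.18, 0, 0, 0],
    [0, 0, -0.18, 0, 0, 0],
    [0, 0, -0.18, 0, 0, 0]
  ],
  "fingers": 0
}}

```text
clock: 35.5
tool_pos: [0.5704, 0.3092, 0.1811]
eef_rot: [0.708, 0.707, 0.001, -0.0]
contact_force: [-0.3, 0.1, -1.2]
opening: 0.997
```

```bash
python3 - <<'E'
from h import *
brief()
s=r.snapshot('wrist');save(s,'w21')
print(cmd([.569,.0535,.18],52.4))
E
```

```text
t 35.5 p [570.4 309.2 181.1] yy -0.08 tilt [0.0009 0.001 ] q [-0.72  0.81  0.29  1.56 -0.29  0.82 -0.31] F [-0.27  0.14 -1.19] M [-0.084  0.052  0.014] op 0.997
[-2.5533e+02 -1.9000e-01 -3.0000e-01 -1.0000e-01 -3.0000e-02 -5.2470e+01]
```

View pics/w21.png

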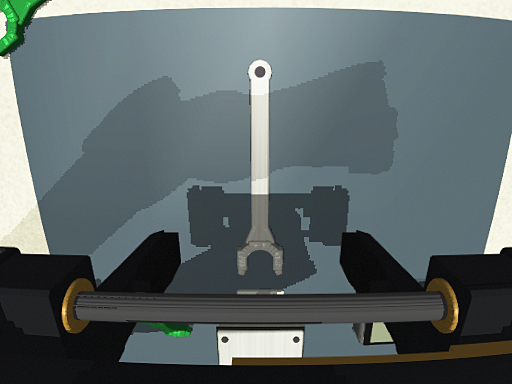

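The wrench lies flat again, clear of the box ear. One last measurement of the nut.

>>> {"op": "carry_out", "data": {
  "commands": [
    [-0.2553, 0, 0, 0, 0, -50],
    [-0.2553, 0, 0, 0, 0, -50],
    [-0.2553, 0, 0, 0, 0, -50],
    [-0.2553, 0, 0, 0, 0, -50],
    [-0.2553, 0, 0, 0, 0, -50],
    [-0.2553, 0, 0, 0, 0, -50],
    [-0.2553, 0, 0.03, 0, 0, -50],
    [-0.2553, 0, 0.07, 0, 0, -50],
    [-0.2553, 0, 0.101, 0, 0, -50],
    [-0.2553, 0, 0.101, 0, 0, -50],
    [-0.2553, 0, 0.101, 0, 0, -50],
    [-0.2553, 0, 0.101, 0, 0, -50]
  ]
}}

```text
clock: 36.75
tool_pos: [0.5707, 0.0538, 0.0803]
eef_rot: [0.343, 0.939, 0.0, 0.001]
contact_force: [-0.2, -0.1, -0.6]
opening: 1.003
```

```bash
python3 - <<'E'
from h import *
r.snapshot('side')
brief();p,Rt=pose(); s=r.snapshot('wrist'); save(s,'w22')
np.savez('w22.npz',img=s['img'],T=np.array(s['tool_from_camera']),K=s['intrinsics'],k1=s['k1'],p=p,yy=yawy(Rt))
im=s['img'][190:290,210:310]
im=cv2.resize(im,None,fx=6,fy=6,interpolation=cv2.INTER_LANCZOS4).astype(float)
cv2.imwrite('pics/w22e.png',np.clip((im/255)**.6*255*1.3,0,255).astype(np.uint8))
E
```

```text
t 36.8 p [571.   53.8  80.7] yy 49.92 tilt [0.0023 0.0005] q [-0.17  0.85 -0.01  1.85  0.02  0.44  0.68] F [ 0.17 -0.29  1.23] M [-0.025 -0.024 -0.013] op 1.002
```

View pics/w22e.png

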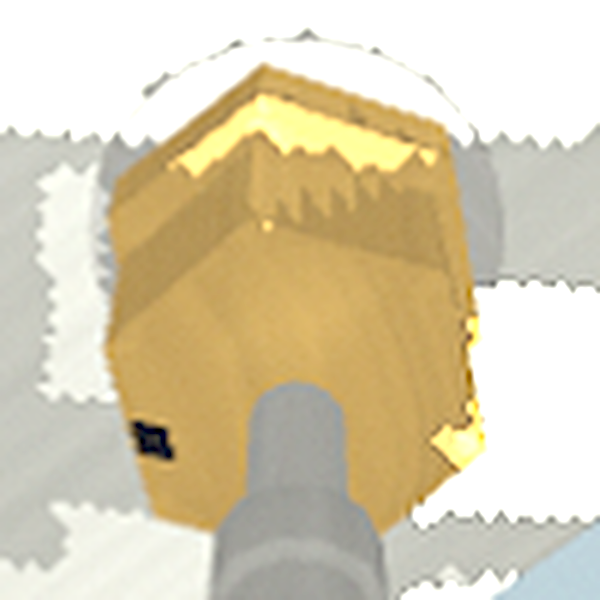

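```bash
python3 - <<'E'
from hexfit import *
s,Tc=load('w22.npz')
for V in ([(107,345),(262,218),(455,270),(485,450),(155,515)],[(107,345),(258,215),(457,272),(485,450),(155,515)]):
    V=[(210+u/6-.5,190+v/6-.5) for u,v in V]
    x,e,P=hexfit(s,Tc,V,-(.090-.0807)); ang=np.degrees(x[2]);ang=(ang-90+30)%60-30
    print('c',x[:2]*1e3,'ang',ang,'R',x[3]*1e3,'rms',e*1e3,'stripe',49.92-ang-180)
for n,V,z in (('w22',[(107,345),(262,218),(455,270),(485,450),(155,515)],.0807),):
    pass
brief();print(cmd([.5,.2,.25],49.9))
E
```

```text
c [ 1.42035937 -1.14260412] ang -12.276111132119695 R 17.0956421091217 rms 0.3691474271608776 stripe -117.8038888678803
c [ 1.42450878 -1.17152013] ang -12.265333264201644 R 17.16058738380844 rms 0.3063351758408834 stripe -117.81466673579835
t 36.85 p [571.   53.8  80.8] yy 49.91 tilt [0.0025 0.0005] q [-0.17  0.85 -0.01  1.85  0.02  0.44  0.68] F [ 0.15 -0.94 -0.23] M [-0.069 -0.036 -0.007] op 0.997
[ 1.4818e+02  6.6460e+01 -1.6933e+02  1.1000e-01  9.0000e-02  1.0000e-02]
```

The nut is at -117.8°, which is 90.0° past its finger-tight angle. I retreat straight up and hand in.

>>> {"op": "carry_out", "data": {
  "commands": [
    [0, 0, -0.05, 0, 0, 0],
    [0, 0, -0.1, 0, 0, 0],
    [0, 0, -0.15, 0, 0, 0],
    [0, 0, -0.17, 0, 0, 0],
    [0.1, 0, -0.17, 0, 0, 0],
    [0.1, 0, -0.17, 0, 0, 0],
    [0.1, 0, -0.17, 0, 0, 0],
    [0.1, 0, -0.17, 0, 0, 0]
  ]
}}

```text
clock: 37.65
tool_pos: [0.4932, 0.119, 0.2507]
eef_rot: [0.341, 0.94, 0.001, 0.001]
contact_force: [0.1, 0.4, -0.5]
opening: 1.0
```

```bash
python3 - <<'E'
from h import *
brief()
s=r.snapshot('side');save(s,'fin')
for l in ['small_wrench','board','multimeter']: print(l,[(np.round(d['xyz'],3).tolist(),round(d['p'],2)) for d in r.spot_point(s,l)][:1])
E
```

```text
t 37.65 p [493.2 119.  250.7] yy 50.07 tilt [0.002  0.0008] q [-0.32  0.52 -0.01  1.91  0.    0.71  0.54] F [ 0.09  0.43 -0.49] M [-0.083 -0.004  0.041] op 1.0
small_wrench [([0.481, -0.338, -0.002], 0.64)]
board [([0.75, -0.171, -0.0], 0.54)]
multimeter [([0.769, 0.129, 0.003], 0.59)]
```

View pics/fin.png

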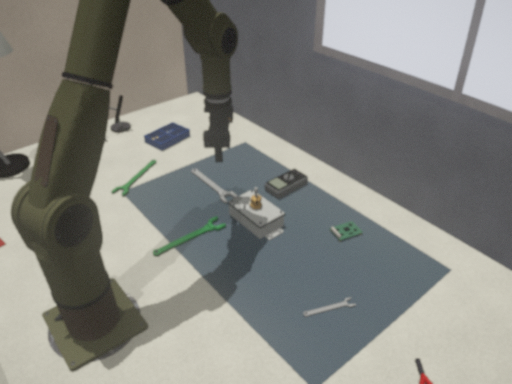

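The last picture shows the wrench flat on the mat at (210,185), beyond the end of the box. The small wrench at (330,307), the board and the multimeter have not moved.

```bash
python3 -c "
from plant import r
print(r.finish_job())"
```

```text
the job is handed in; nothing more can be done
None
```

The nut is finger-tight plus a quarter turn, the big grey wrench lies flat on the bench, and the job is handed in at about 38 s.

- **Finger-tight:** I turned the nut about 103° clockwise with the fingers. The torque then jumped from about 0.05 to 0.59 N m and the pads began to ride up, so I released without backing off. That peak is close to the 0.6 N m needed to turn the nut on, so a small movement past finger-tight can't be ruled out.
- **Quarter turn:** The first pull left the nut at about 83° by picture, because I had allowed too little for play in the jaw. I laid the wrench down, measured, and put it back on for the rest.
- **Final angle:** The stripe went from -27.8° at finger-tight to -117.8°, so 90.0°, good to about 2°. The gripper's own angle at the stop suggests finger-tight was nearer -30°, which would make the quarter turn about 88°.
- **Torque disagreement:** The torque I worked out at the end was about 0.75 N m, below the 1 N m expected. I relied on the angle measured in the pictures.
- **Other checks:** The wrench is clear of the box by about 30 mm. The small wrench, board and multimeter read as unmoved, within the networks' error. I never steered the gripper or wrench into the probe and saw no sign of contact, but I had no direct measurement of the force on it.

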